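# Sort sealed frit tins by heft at the stock reader

## Task

First pull the scanner's shutter knob fully out, and clear the glass paperweight off the reader plate, setting it upright on the bare bench. Heft every frit tin: stand those that weigh more than about 500 g upright on the plywood stock board, and stand the lighter ones, due for refilling, upright on the aluminium reader plate with their paper labels squarely facing the scanner. When every tin stands where it belongs, push the knob fully home, and leave everything else on the bench where it is.

Things in the scene. Friction and masses are not known exactly. Their poses are not given: they have to be found in the camera images.
- tin_1_mid (a point): sealed steel tin, upright cylinder 60 mm in diameter, 78 mm tall; all look alike and weigh 150 g (empty) to 870 g (full). The point is on its axis, 39 mm above its foot; +z up, +x points out through the middle of its paper label (65 degrees of the wall). A black tab 5 mm high on the lid runs from the centre to the rim on the label side. Absent in some starts.
- tin_2_mid (a point): sealed steel tin, upright cylinder 60 mm in diameter, 78 mm tall; all look alike and weigh 150 g (empty) to 870 g (full). The point is on its axis, 39 mm above its foot; +z up, +x points out through the middle of its paper label (65 degrees of the wall). A black tab 5 mm high on the lid runs from the centre to the rim on the label side. Absent in some starts.
- tin_3_mid (a point): sealed steel tin, upright cylinder 60 mm in diameter, 78 mm tall; all look alike and weigh 150 g (empty) to 870 g (full). The point is on its axis, 39 mm above its foot; +z up, +x points out through the middle of its paper label (65 degrees of the wall). A black tab 5 mm high on the lid runs from the centre to the rim on the label side. Absent in some starts.
- tin_4_mid (a point): sealed steel tin, upright cylinder 60 mm in diameter, 78 mm tall; all look alike and weigh 150 g (empty) to 870 g (full). The point is on its axis, 39 mm above its foot; +z up, +x points out through the middle of its paper label (65 degrees of the wall). A black tab 5 mm high on the lid runs from the centre to the rim on the label side. Absent in some starts.
- tin_5_mid (a point): sealed steel tin, upright cylinder 60 mm in diameter, 78 mm tall; all look alike and weigh 150 g (empty) to 870 g (full). The point is on its axis, 39 mm above its foot; +z up, +x points out through the middle of its paper label (65 degrees of the wall). A black tab 5 mm high on the lid runs from the centre to the rim on the label side. Absent in some starts.
- reader_plate (a point): reader station, fixed: aluminium plate 160 x 340 mm, 4 mm thick; the point is the centre of its top face, +z up, +x away from the robot towards the scanner, +y along the plate. The scanner, a grey bar 340 mm long, 86 mm high over the table, stands on the plate's far edge; its front face with four windows is at x = +45 mm. Tins stand on the plate in front of it
- knob_mid (a point): black knob of the scanner's sliding shutter, a cylinder 30 mm in diameter and 26 mm long on a rod at the scanner's -y end; the point is its centre, 60 mm above the table, axes as the plate's. Shut, it is at x = +62, y = -205 mm of the plate, 35 mm clear of the scanner's end; it pulls straight out along the plate's -y
- shutter (a joint): slide of that knob in m: 0 pushed fully home (shutter plates cover the windows), 0.045 pulled fully out (windows open). An over-centre detent holds it at either end; about 5 N carries it past the middle
- scanner_aim (a point): point in the air 60 mm behind the middle of the scanner, 140 mm from the plate's centre along its +x; only shows on which side the scanner lies
- stock_top (a point): stock board, fixed: a square plywood board 260 x 260 mm, 4 mm thick, on the robot's right; the point is the centre of its top face, +z up
- weight_mid (a point): green glass paperweight, round, 56 mm wide between 12 and 36 mm above its foot, 56 mm high with a narrower top; the point is on its axis 25 mm above its foot, +z up. It starts on the reader plate
- block_cup: bystander: dark wooden bowl 84 mm wide, 60 mm high, origin under its centre
- jacks: bystander: steel jacks (long tongs) lying flat, 230 x 40 mm, 8 mm high, along its x, origin under its middle
- rod_jar: bystander: amber glass jar 80 mm wide, 120 mm high, origin under its centre

How it is judged:
By the outcome, as a careful person would: the job done as asked, in the order asked, and still so for the second after the job is handed in, with the robot touching nothing.
Of tin_1, tin_2, tin_3, tin_4, tin_5 only 4 to 5 are there at a start; the rules pass over those that are not, and their reading is None.
At some moment in a run one of tin_1, tin_2, tin_3, tin_4, tin_5 may be knocked a few centimetres aside while the robot is not near it.
It also fails if it takes over 200 s, if anything falls off the work surface, if the arm or the gripper's body presses on something with over 40 N, if the wrist force passes 120 N, or if a joint passes its speed limit or range.

## Robot

A 6-joint arm with a two-finger parallel gripper is mounted at the origin on the work surface. World frame = base frame: x ahead of the robot, y to its left, z up, the work surface at z = 0. Lengths are in m, angles in rad, forces in N, time in s.
With the tool pointing down it reaches from about 0.3 to 0.75 m from the base axis. Payload 8.5 kg.
Tool frame: the origin (TCP) lies between the finger pads; the fingertips stand 14 mm ahead of it and the grasp point (between the pads) lies 5 mm behind it; z points along the fingers, y is the direction in which the jaws open and shut (so a half turn about z gives the same grasp; the last joint's range is limited). The gripper opens to 88 mm and grips with 3 to 60 N. Pads are 18 mm wide; open, the fingers measure 123 mm over their backs; the gripper's body (75 mm by 187 mm) begins 45 mm behind the grasp point.
Start: joints at [-1.404, 0.381, 1.297, -0, 1.464, -0.215], TCP at [0.205, -0.51, 0.253] pointing down, gripper open.
Joint ranges: [-3.11, 3.11], [-0.89, 2.33], [0.22, 2.48], [-1.42, 4.56], [0.17, 2.85], [-2.88, 2.88]. Speed limits (rad/s): [2.39, 2.39, 3.14, 3.14, 3.14, 3.14].

## Interface

Orientations are given as a rotation vector (axis times angle).
In Python, from bench import sense, read_camera, calibration, job_done gives the robot as it stands. The module is installed in compiled form; this text tells all that it offers.
- The arm moves only by the tool apply_moves, never from a script. Its argument "series" is a list of rows, each an object with "rot": the turn, a rotation vector about the world's x, y, z in rad, a list of three; "linear": the shift along the world's x, y, z in m, a list of three; "gripper": the opening in per cent of the stroke, from 0 (shut) to 100 (fully open). A call has 1 to 5 rows; each row shifts and turns the commanded pose from where the row before left it; what a row does not reach is not made up. A row lasts 1/8 s, in which the tool goes at most 62.5 mm and 10.7 degrees, less where a joint would pass 70% of its speed; a pose out of reach is approached as far as the arm can. A call with a gripper value outside its range is refused whole. The fingers move at their own pace and stop on an object; "force" is the grip in N (left out, the last holds). Time passes only in rows, so rows that do not move let the fingers close. It gives the time, the measured TCP pose, the force and the opening at its end, in the units of the state.
- sense(): the state, without advancing time (a new reading comes with each control period).
- read_camera(name): name is "scene" or "top"; returns the picture (384x512x3 uint8, red, green, blue); there is no depth.
- calibration(name): a dict with "fx", "fy", "cx", "cy" (pixels), "k1" (the pictures are not rectified: a ray, as slopes to the right and down, at radius r is drawn at 1 + k1 r^2 times it, then the intrinsics apply), "R" (3x3) and "t" (3): a world point X has camera coordinates R X + t. Camera axes: x right, y down, z forward; pixel columns grow to the right and rows downward; lengths in m; the calibration is good to about 2 mm. A picture is of the moment at which its call begins. calibration takes no time and is no camera call.
- job_done(): hands the job in, once; it reports no verdict.
The state is a dict: "t": time; "joint_pos": joint angles; "qvel": joint speeds; "joint_torque": joint torques, N m; "position": TCP position; "orientation": TCP orientation; "force": force on the tool from outside, world axes, zero at the start; "ft_torque": the same for the moment, N m; "width": finger opening in m.
Only numpy, scipy, OpenCV 4.12 (cv2) and the standard library are available. Lean on these libraries where they do the work, as an engineer would, in place of code of your own. Each camera call takes 0.05 s, during which the arm holds its last target.

## Working session

There is one attempt and no reset: what is moved stays moved. The work goes in short steps, Python scripts to look and compute and a tool call to move; the robot and the scene stay as the last step left them, time stands still between calls to the robot, and variables do not carry over. Pictures are saved under pics/ and viewed, and the job is handed in when it is done.

Besides the shell and the picture viewer there is one more tool, called after "Call:" as name([rows], argument=value, ...), one row to a line, values as JSON. apply_moves: Moves the arm, as the interface text tells. Its arguments: {"type":"object","properties":{"series":{"type":"array"},"force":{"type":"number"}},"required":["series"]}

```bash
mkdir -p pics; python3 - <<'E'
from bench import *
import cv2,numpy as np
print(sense())
for n in("scene","top"):
    im=read_camera(n); cv2.imwrite(f"pics/{n}0.png",im[:,:,::-1]); c=calibration(n); print(n,c)
E
```

```text
{'t': 0.0, 'joint_pos': array([-1.40431810e+00,  3.81182852e-01,  1.29824077e+00, -1.75279822e-05,
        1.46357987e+00, -2.15316857e-01]), 'qvel': array([ 0.00126527, -0.0008569 , -0.00118404,  0.00056193,  0.00118948,
        0.00038243]), 'joint_torque': array([-5.50200566e-04, -4.37929523e+01, -2.24557275e+01,  7.13525992e-02,
        3.51464830e-02, -9.83272821e-05]), 'position': array([ 0.20486515, -0.51014869,  0.25215155]), 'orientation': array([-3.08313774e+00, -5.95821656e-01, -2.67349371e-05]), 'force': array([-0.11883341,  0.99972949, -0.34405492]), 'ft_torque': array([ 0.03493772,  0.02427643, -0.00934139]), 'width': 0.08819200316886681}
scene {'fx': 433.80096450411287, 'fy': 433.80096450411287, 'cx': 256.0045884403622, 'cy': 184.7250255248424, 'k1': -0.10100966016360872, 'R': array([[-0.30419843,  0.95258248,  0.00706671],
       [ 0.73537418,  0.23953763, -0.63391367],
       [-0.6055478 , -0.18763887, -0.77337153]]), 't': array([ 0.10496486, -0.32295787,  1.55225216])}
top {'fx': 462.92984670468786, 'fy': 462.92984670468786, 'cx': 258.0691526944704, 'cy': 189.28733029928222, 'k1': 0.02797617001273173, 'R': array([[-0.01282881, -0.99958326, -0.02585987],
       [-0.996458  ,  0.01492965, -0.08275601],
       [ 0.08310761,  0.02470662, -0.99623426]]), 't': array([0.06818352, 0.51583183, 1.44431142])}
```

View pics/scene0.png

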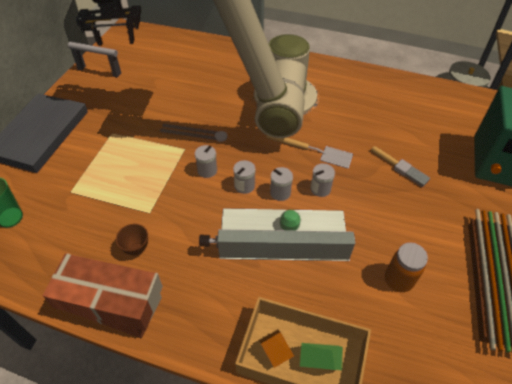

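View pics/top0.png

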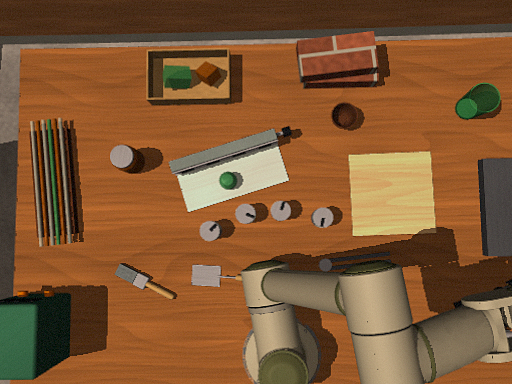

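The scene picture shows four tins (205,160), (244,177), (281,183) and (322,180), with the paperweight at (290,220) and the knob at (205,240). The top view shows the same tins at (210,231), (246,213), (281,210) and (322,217), the plate turned about 15°, the knob near (287,131) and the board at (392,193). Next I'll enlarge and measure.

```bash
cat > h.py <<'E'
import numpy as np,cv2
from bench import *
def ray(n,u,v):
    c=calibration(n); K=np.array([[c['fx'],0,c['cx']],[0,c['fy'],c['cy']],[0,0,1]])
    p=cv2.undistortPoints(np.array([[[u,v]]],float),K,np.array([c['k1'],0,0,0.]),None,None)[0,0]
    R=np.array(c['R']);t=np.array(c['t'])
    return -R.T@t, R.T@np.array([p[0],p[1],1.])
def onz(n,u,v,z):
    o,d=ray(n,u,v); return (o+d*(z-o[2])/d[2])
def proj(n,X):
    c=calibration(n); K=np.array([[c['fx'],0,c['cx']],[0,c['fy'],c['cy']],[0,0,1]])
    r=cv2.Rodrigues(np.array(c['R']))[0]
    return cv2.projectPoints(np.array([X],float),r,np.array(c['t']),K,np.array([c['k1'],0,0,0.]))[0][0,0]
def tri(u1,u2):
    o1,d1=ray("scene",*u1);o2,d2=ray("top",*u2)
    A=np.stack([d1,-d2],1);s=np.linalg.lstsq(A,o2-o1,rcond=None)[0]
    p,q=o1+s[0]*d1,o2+s[1]*d2; return (p+q)/2,np.linalg.norm(p-q)
def snap(n,f,box=None,k=1):
    im=read_camera(n)[:,:,::-1].copy(); cv2.imwrite(f"pics/{f}_full.png",im)
    if box: im=im[box[1]:box[3],box[0]:box[2]]
    cv2.imwrite(f"pics/{f}.png",cv2.resize(im,None,fx=k,fy=k,interpolation=cv2.INTER_CUBIC)); return im
E
python3 - <<'E'
import cv2
im=cv2.imread('pics/top0.png')[120:260,160:360]; cv2.imwrite('pics/t0c.png',cv2.resize(im,None,fx=4,fy=4,interpolation=cv2.INTER_CUBIC))
im=cv2.imread('pics/scene0.png')[120:270,180:380]; cv2.imwrite('pics/s0c.png',cv2.resize(im,None,fx=4,fy=4,interpolation=cv2.INTER_CUBIC))
E
```

```text
(no output)
```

View pics/t0c.png

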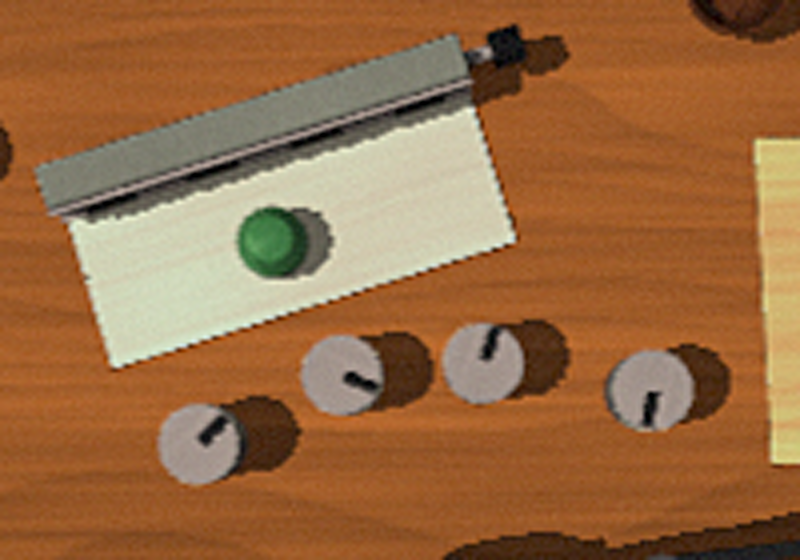

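View pics/s0c.png

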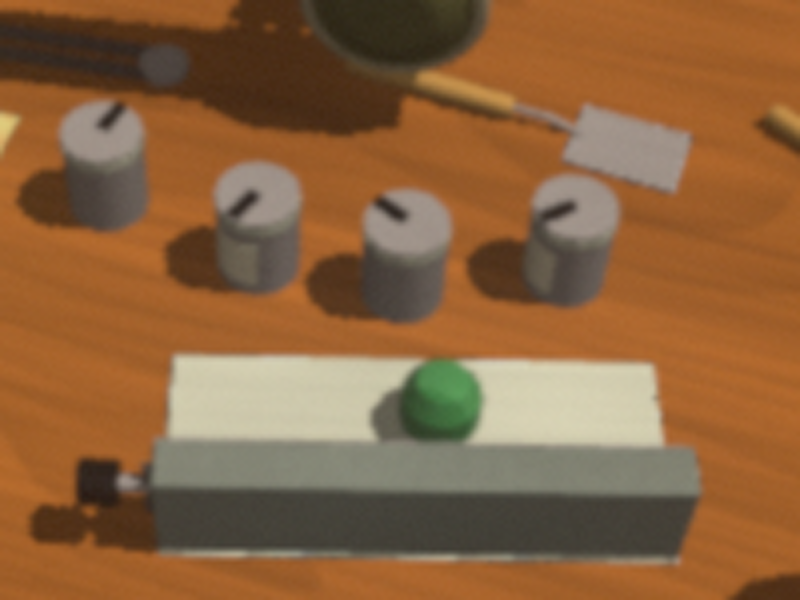

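The enlarged views show four grey lids with black tabs. In the top crop they are at about (200,445), (343,375), (484,362) and (650,390). The plate corners are near (113,367) and (515,240), and the knob is at (507,46).

```bash
cat >> h.py <<'E'
def lids(im, n="top", show=True):
    """im RGB; returns list of (center xyz, label yaw)"""
    hsv=cv2.cvtColor(im,cv2.COLOR_RGB2HSV)
    m=((hsv[:,:,1]<60)&(hsv[:,:,2]>110)).astype(np.uint8)
    m=cv2.morphologyEx(m,cv2.MORPH_OPEN,np.ones((3,3),np.uint8))
    out=[]
    for c in cv2.findContours(m,cv2.RETR_EXTERNAL,cv2.CHAIN_APPROX_NONE)[0]:
        a=cv2.contourArea(c)
        if not 150<a<500: continue
        h=cv2.convexHull(c); (u,v),r=cv2.minEnclosingCircle(h)
        hm=cv2.moments(h); hu,hv=hm['m10']/hm['m00'],hm['m01']/hm['m00']
        C=onz(n,hu,hv,.078)
        yy,xx=np.mgrid[:im.shape[0],:im.shape[1]]
        d=np.hypot(xx-hu,yy-hv)<r+1
        w=d*np.clip(90.-hsv[:,:,2],0,None)*(hsv[:,:,2]<90)*(np.hypot(xx-hu,yy-hv)<r-0.5)
        yaw=None
        if w.sum()>0:
            T=onz(n,(w*xx).sum()/w.sum(),(w*yy).sum()/w.sum(),.083); yaw=np.arctan2(T[1]-C[1],T[0]-C[0])
        out.append((C,yaw))
        if show: print("lid px",round(hu,1),round(hv,1),"r",round(r,1),"area",a,"C",C.round(4),"yaw",None if yaw is None else round(np.degrees(yaw),1), "tabr", None if yaw is None else np.hypot(*(T-C)[:2]).round(4))
    return out
E
python3 - <<'E'
from h import *
im=cv2.imread('pics/top0.png')[:,:,::-1].copy()
lids(im)
hsv=cv2.cvtColor(im,cv2.COLOR_RGB2HSV)
# green weight
m=((hsv[:,:,0]>50)&(hsv[:,:,0]<80)&(hsv[:,:,1]>120)).astype(np.uint8); m[:, :200]=0;m[:,260:]=0;m[:160]=0;m[210:]=0
M=cv2.moments(m); print("weight",M['m00'],onz("top",M['m10']/M['m00'],M['m01']/M['m00'],.004+.028))
sc=cv2.imread('pics/scene0.png')
# plate corners (near): crop coords/4+offset
P=lambda a,b:(160+a/4-.4,120+b/4-.4)
S=lambda a,b:(180+a/4-.4,120+b/4-.4)
n1=onz("top",*P(113,367),.004);n2=onz("top",*P(515,240),.004)
print("near corners",n1,n2,np.linalg.norm(n1-n2))
s1=onz("scene",*S(655,364),.004);s2=onz("scene",*S(174,355),.004)
print("scene near corners",s1,s2,np.linalg.norm(s1-s2))
print("scanner top ends", onz("top",*P(36,170),.086),onz("top",*P(457,37),.086),"front",onz("top",*P(52,214),.086),onz("top",*P(470,78),.086))
print("knob",onz("top",*P(507,44),.060), tri(S(98,482),P(507,46)))
E
```

```text
lid px 209.4 230.6 r 9.8 area 236.0 C [0.3888 0.2089 0.078 ] yaw -46.1 tabr 0.0155
lid px 322.5 217.1 r 10.4 area 253.5 C [ 0.4248 -0.1337  0.078 ] yaw 170.6 tabr 0.0131
lid px 245.0 213.2 r 9.7 area 233.0 C [0.44   0.1004 0.078 ] yaw -111.6 tabr 0.0151
lid px 280.5 210.5 r 9.9 area 244.5 C [ 0.4466 -0.0074  0.078 ] yaw -20.0 tabr 0.0158
lid px 121.0 156.0 r 11.4 area 369.0 C [0.6214 0.4808 0.078 ] yaw None tabr None
weight 109.0 [0.54715467 0.15446464 0.032     ]
near corners [0.45067145 0.28749278 0.004     ] [ 0.54797367 -0.0360862   0.004     ] 0.3378921110729281
scene near corners [0.44708762 0.29234964 0.004     ] [ 0.54456095 -0.03401122  0.004     ] 0.34060602531498085
scanner top ends [0.59889211 0.33188713 0.086     ] [0.69617442 0.0087624  0.086     ] front [0.56486287 0.3195542  0.086     ] [ 6.64276385e-01 -6.62500291e-04  8.60000000e-02]
knob [ 0.69553222 -0.03032316  0.06      ] (array([ 0.69263573, -0.02854342,  0.06329492]), np.float64(0.0034626928546355614))
```

Plate centre ≈ (0.574, 0.1505), yaw ≈ 16.8°. The knob position predicted from this (0.693, -0.028) agrees with the triangulated one. I'll move towards it.

Call:
apply_moves([
  {"linear":[0.043,0.043,0],"rot":[0,0,0.185],"gripper":100},
  {"linear":[0.043,0.043,0],"rot":[0,0,0.185],"gripper":100},
  {"linear":[0.043,0.043,0],"rot":[0,0,0.185],"gripper":100},
  {"linear":[0.043,0.043,0],"rot":[0,0,0.185],"gripper":100},
  {"linear":[0.043,0.043,0],"rot":[0,0,0.185],"gripper":100},
], force=40)

```text
t: 0.72
position: [0.421, -0.2937, 0.2526]
orientation: [-2.489, -1.917, 0.0]
force: [0.8, -1.5, -0.5]
width: 0.0879
```

Call:
apply_moves([
  {"linear":[0.043,0.043,0],"rot":[0,0,0.185],"gripper":100},
  {"linear":[0.043,0.043,0],"rot":[0,0,0.185],"gripper":100},
  {"linear":[0.043,0.043,0],"rot":[0,0,0.185],"gripper":80},
  {"linear":[0.043,0.043,0],"rot":[0,0,0],"gripper":80},
  {"linear":[0.043,0.043,0],"rot":[0,0,0],"gripper":80},
])

```text
t: 1.35
position: [0.636, -0.0787, 0.2524]
orientation: [-1.875, -2.52, 0.0]
force: [0.3, -1.3, 0.4]
width: 0.0705
```

```bash
cat >> h.py <<'E'
from scipy.spatial.transform import Rotation as Rn
def st():
    s=sense(); R=Rn.from_rotvec(s['orientation']).as_matrix()
    print("t",round(s['t'],2),"pos",s['position'].round(4),"jaw",np.degrees(np.arctan2(R[1,1],R[0,1])).round(2),"tilt",np.degrees(np.arccos(-R[2,2])).round(2),"q6",round(s['joint_pos'][5],2),"F",s['force'].round(2),"w",round(s['width'],4)); return s
E
python3 -c "
from h import *
st(); a=snap('top','t1'); b=snap('scene','s1'); lids(a[:,:,::-1].copy())"
```

```text
t 1.35 pos [ 0.636  -0.0787  0.2524] jaw 16.68 tilt 0.04 q6 -0.6 F [ 0.25 -1.29  0.42] w 0.0705
lid px 138.3 279.4 r 9.7 area 151.0 C [0.2454 0.4236 0.078 ] yaw -22.2 tabr 0.0189
lid px 245.0 213.3 r 9.8 area 234.5 C [0.4396 0.1002 0.078 ] yaw -110.5 tabr 0.0149
lid px 121.0 156.0 r 11.4 area 371.0 C [0.6213 0.4808 0.078 ] yaw None tabr None
```

View pics/t1.png

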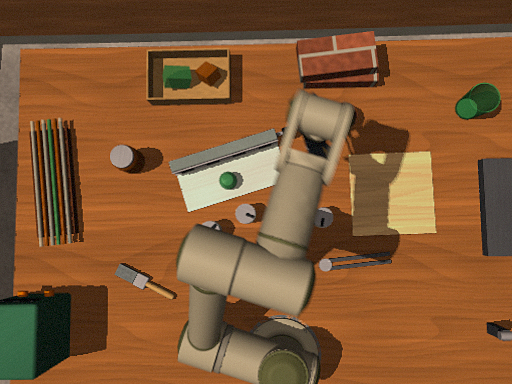

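View pics/s1.png

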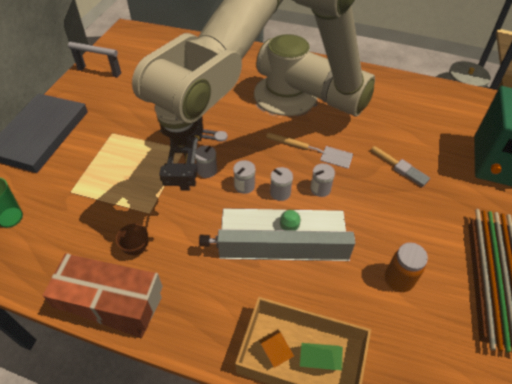

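Four tins and no fifth: the area the arm hid before is now visible and empty. Next I'll descend on the knob.

Call:
apply_moves([
  {"linear":[0.0285,0.025,-0.03],"rot":[0,0,0],"gripper":80},
  {"linear":[0.0285,0.0255,-0.03],"rot":[0,0,0],"gripper":80},
  {"linear":[0,0,-0.045],"rot":[0,0,0],"gripper":80},
  {"linear":[0,0,-0.045],"rot":[0,0,0],"gripper":80},
  {"linear":[0,0,-0.02],"rot":[0,0,0],"gripper":80},
], force=20)

```text
t: 2.08
position: [0.6904, -0.0302, 0.0794]
orientation: [-1.874, -2.516, 0.004]
force: [-0.4, 0.3, -0.9]
width: 0.0708
```

```bash
python3 -c "
from h import *
st(); a=snap('top','t2',(230,80,360,180),5); b=snap('scene','s2',(150,180,280,280),5)"
```

```text
t 2.08 pos [ 0.6904 -0.0302  0.0794] jaw 16.65 tilt 0.29 q6 -0.51 F [-0.43  0.31 -0.88] w 0.0708
```

View pics/s2.png

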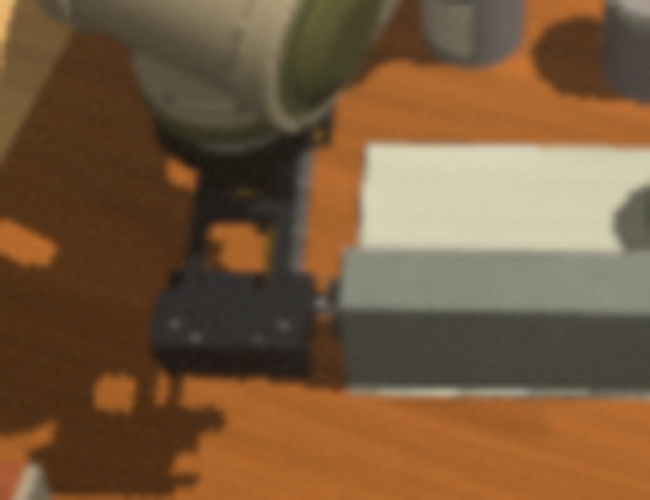

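The gripper is over the rod end, clear of the scanner's end at about (340,330) in the crop. I'll lower the last bit and close.

Call:
apply_moves([
  {"linear":[0.002,0.002,-0.022],"rot":[0,0,0],"gripper":80},
  {"linear":[0,0,0],"rot":[0,0,0],"gripper":0},
  {"linear":[0,0,0],"rot":[0,0,0],"gripper":0},
  {"linear":[0,0,0],"rot":[0,0,0],"gripper":0},
  {"linear":[0,0,0],"rot":[0,0,0],"gripper":0},
])

```text
t: 2.8
position: [0.6941, -0.028, 0.0615]
orientation: [1.875, 2.519, 0.001]
force: [0.1, 0.4, 0.3]
width: 0.0324
```

Call:
apply_moves([
  {"linear":[0,0,0],"rot":[0,0,0],"gripper":0},
  {"linear":[0,0,0],"rot":[0,0,0],"gripper":0},
])

```text
t: 3.05
position: [0.6929, -0.0283, 0.0613]
orientation: [-1.875, -2.519, 0.003]
force: [-5.9, -2.4, 5.5]
width: 0.029
```

Call:
apply_moves([
  {"linear":[0.0035,-0.0115,0],"rot":[0,0,0],"gripper":0},
  {"linear":[0.0035,-0.0115,0],"rot":[0,0,0],"gripper":0},
  {"linear":[0.0035,-0.0115,0],"rot":[0,0,0],"gripper":0},
  {"linear":[0.003,-0.0095,0],"rot":[0,0,0],"gripper":0},
  {"linear":[0,0,0],"rot":[0,0,0],"gripper":0},
], force=30)

```text
t: 3.68
position: [0.7059, -0.0715, 0.0613]
orientation: [-1.873, -2.516, 0.002]
force: [-9.1, 1.8, 7.0]
width: 0.0291
```

```bash
python3 -c "
from h import *
st(); b=snap('scene','s3',(150,180,280,280),5)"
```

```text
t 3.67 pos [ 0.7059 -0.0715  0.0613] jaw 16.67 tilt 0.27 q6 -0.56 F [-9.09  1.83  7.04] w 0.0291
```

View pics/s3.png

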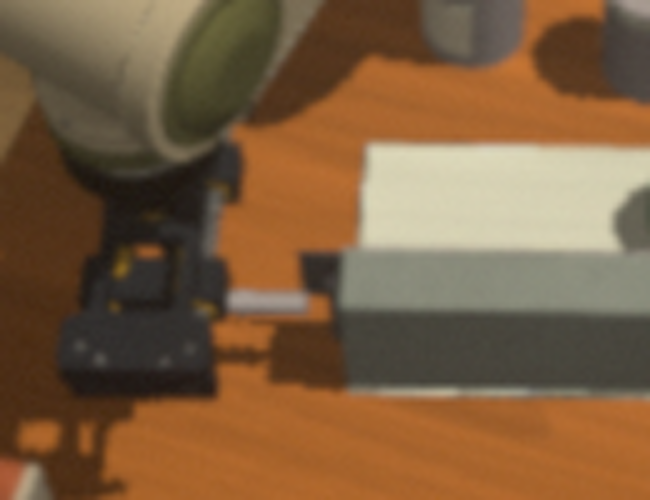

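The rod is out about 45 mm. I'll tug slightly more to confirm the stop, then release.

Call:
apply_moves([
  {"linear":[0.001,-0.003,0],"rot":[0,0,0],"gripper":0},
  {"linear":[0,0,0],"rot":[0,0,0],"gripper":0},
])

```text
t: 3.98
position: [0.706, -0.0716, 0.0612]
orientation: [-1.869, -2.514, 0.0]
force: [-13.9, 12.3, 9.4]
width: 0.0295
```

Call:
apply_moves([
  {"linear":[-0.0005,0.002,0],"rot":[0,0,0],"gripper":0},
  {"linear":[0,0,0],"rot":[0,0,0],"gripper":70},
  {"linear":[0,0,0],"rot":[0,0,0],"gripper":70},
  {"linear":[0,0,0],"rot":[0,0,0],"gripper":70},
  {"linear":[0,0,0.03],"rot":[0,0,0],"gripper":70},
])

```text
t: 4.6
position: [0.707, -0.0728, 0.0886]
orientation: [-1.873, -2.516, 0.003]
force: [1.0, -0.3, 0.9]
width: 0.0613
```

Call:
apply_moves([
  {"linear":[0,0,0.055],"rot":[0,0,0],"gripper":90},
  {"linear":[0,0,0.02],"rot":[0,0,0],"gripper":90},
])

```text
t: 4.85
position: [0.7089, -0.0732, 0.1696]
orientation: [1.873, 2.516, 0.003]
force: [-0.6, -0.3, -0.1]
width: 0.0785
```

```bash
python3 -c "
from h import *
st(); b=snap('scene','s4',(150,120,350,270),4);print(proj('scene',(.6926+.013,-.0281-.0431,.06)))
st()"
```

```text
t 4.85 pos [ 0.7089 -0.0732  0.1696] jaw 16.67 tilt 0.33 q6 -0.56 F [-0.65 -0.32 -0.13] w 0.0785
[185.96084632 240.43183466]
t 4.9 pos [ 0.7092 -0.0733  0.1711] jaw 16.67 tilt 0.44 q6 -0.56 F [-0.12 -0.71  2.01] w 0.0792
```

View pics/s4.png

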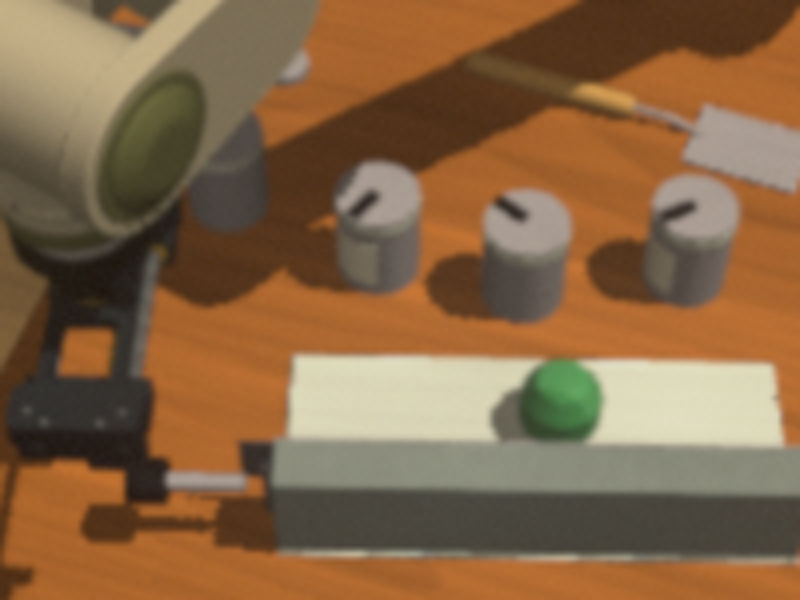

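The knob sits at (147,480) in the crop, matching the predicted fully-out position. Paperweight next.

```bash
python3 - <<'E'
from h import *
for n,f,b in(("top","t0c",0),("scene","s0c",0)):
    im=cv2.imread(f'pics/{n}0.png')[:,:,::-1].copy(); hsv=cv2.cvtColor(im,cv2.COLOR_RGB2HSV)
    m=((hsv[:,:,0]>45)&(hsv[:,:,0]<85)&(hsv[:,:,1]>90)).astype(np.uint8)
    for c in cv2.findContours(m,0,2)[0]:
        (u,v),r=cv2.minEnclosingCircle(c)
        if cv2.contourArea(c)>80: print(n,u,v,r,onz(n,u,v,.028), cv2.contourArea(c))
a=(228.0,180.5)
E
```

```text
top 34.0 336.5 54.42665481567383 [0.07101045 0.75799788 0.028     ] 4905.0
top 227.68812561035156 179.9851531982422 8.341712951660156 [0.54724173 0.15668661 0.028     ] 195.0
top 53.0 181.5 61.79208755493164 [0.55086413 0.71266957 0.028     ] 365.5
top 477.047607421875 101.47618865966797 23.532060623168945 [ 0.78294257 -0.63132089  0.028     ] 1045.5
top 176.5 76.5 15.572511672973633 [0.88544994 0.31950343 0.028     ] 517.0
scene 320.9400939941406 356.5989685058594 22.209636688232422 [0.87553308 0.31980783 0.028     ] 834.0
scene 499.0 281.5 69.22618103027344 [0.56352419 0.71571122 0.028     ] 474.5
scene 290.0 219.69444274902344 9.69454574584961 [0.54038329 0.15883871 0.028     ] 231.0
scene 5.0 202.5 24.026126861572266 [ 0.73877692 -0.63226577  0.028     ] 635.5
scene 504.5 135.5 48.70841598510742 [-0.00648829  0.75718809  0.028     ] 1436.0
```

Call:
apply_moves([
  {"linear":[-0.0326,0.046,0],"rot":[0,0,0.175],"gripper":100},
  {"linear":[-0.0326,0.046,0],"rot":[0,0,0.175],"gripper":100},
  {"linear":[-0.0326,0.046,0],"rot":[0,0,0.175],"gripper":100},
  {"linear":[-0.0326,0.046,0],"rot":[0,0,0.175],"gripper":100},
  {"linear":[-0.0326,0.046,0],"rot":[0,0,0.175],"gripper":100},
])

```text
t: 5.52
position: [0.5436, 0.1583, 0.1651]
orientation: [-0.623, -3.079, 0.0]
force: [0.8, 0.7, -0.2]
width: 0.0881
```

Call:
apply_moves([
  {"linear":[0,0,0],"rot":[0,0,0.175],"gripper":100},
  {"linear":[0,0,0],"rot":[0,0,0.175],"gripper":100},
  {"linear":[0,0,0],"rot":[0,0,0.175],"gripper":100},
  {"linear":[0,0,0],"rot":[0,0,0.175],"gripper":100},
  {"linear":[0,0,0],"rot":[0,0,0],"gripper":100},
])

```text
t: 6.15
position: [0.5448, 0.157, 0.1651]
orientation: [0.459, -3.107, -0.0]
force: [-0.1, 0.4, -0.5]
width: 0.0881
```

```bash
python3 -c "
from h import *
st(); snap('scene','s5',(150,120,350,270),4)
"
```

```text
t 6.15 pos [0.5448 0.157  0.1651] jaw 106.82 tilt 0.05 q6 -1.79 F [-0.13  0.42 -0.55] w 0.0881
```

View pics/s5.png

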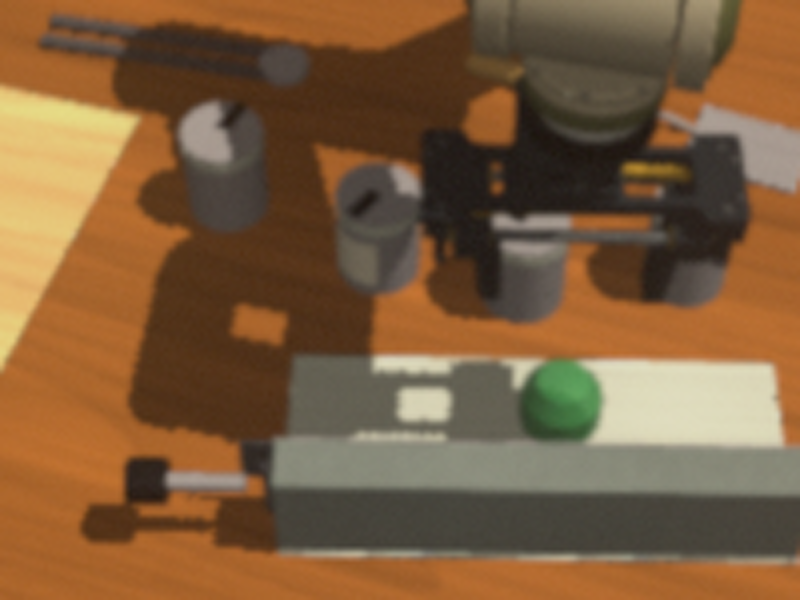

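The gripper is aligned over the green weight at (562,400). I'll descend and grasp it.

Call:
apply_moves([
  {"linear":[0.0005,0,-0.05],"rot":[0,0,0],"gripper":100},
  {"linear":[0,0,-0.05],"rot":[0,0,0],"gripper":100},
  {"linear":[0,0,-0.037],"rot":[0,0,0],"gripper":100},
  {"linear":[0,0,0],"rot":[0,0,0],"gripper":20},
  {"linear":[0,0,0],"rot":[0,0,0],"gripper":20},
], force=25)

```text
t: 6.82
position: [0.5462, 0.1572, 0.0301]
orientation: [-0.46, 3.106, -0.0]
force: [0.2, 0.3, 0.3]
width: 0.0705
```

Call:
apply_moves([
  {"linear":[0,0,0],"rot":[0,0,0],"gripper":20},
  {"linear":[0,0,0],"rot":[0,0,0],"gripper":20},
])

```text
t: 7.08
position: [0.546, 0.1576, 0.0303]
orientation: [-0.461, 3.105, 0.001]
force: [-1.5, 3.2, 6.8]
width: 0.0548
```

```bash
python3 -c "
from h import *
st()"
```

```text
t 7.08 pos [0.546  0.1576 0.0303] jaw 106.88 tilt 0.15 q6 -1.79 F [-1.5   3.19  6.82] w 0.0548
```

Call:
apply_moves([
  {"linear":[0,0,0.03],"rot":[0,0,0],"gripper":20},
  {"linear":[0,0,0.05],"rot":[0,0,0],"gripper":20},
  {"linear":[-0.02,0.046,0],"rot":[0,0,0],"gripper":20},
  {"linear":[-0.02,0.046,0],"rot":[0,0,0],"gripper":20},
  {"linear":[-0.02,0.046,0],"rot":[0,0,0],"gripper":20},
])

```text
t: 7.7
position: [0.4846, 0.2962, 0.1092]
orientation: [-0.461, 3.107, -0.0]
force: [1.3, -0.7, -2.4]
width: 0.0549
```

Call:
apply_moves([
  {"linear":[-0.02,0.046,0],"rot":[0,0,0],"gripper":20},
  {"linear":[-0.02,0.046,0],"rot":[0,0,0],"gripper":20},
  {"linear":[-0.006,0.01,0],"rot":[0,0,0],"gripper":20},
  {"linear":[0,0,-0.04],"rot":[0,0,0],"gripper":20},
  {"linear":[0,0,-0.03],"rot":[0,0,0],"gripper":20},
])

```text
t: 8.32
position: [0.4394, 0.3964, 0.0379]
orientation: [0.462, -3.107, 0.001]
force: [-0.1, 0.1, -2.4]
width: 0.055
```

```bash
python3 -c "
from h import *
st()"
```

```text
t 8.32 pos [0.4394 0.3964 0.0379] jaw 106.9 tilt 0.03 q6 -1.33 F [-0.08  0.08 -2.42] w 0.055
```

Call:
apply_moves([
  {"linear":[0,0,-0.009],"rot":[0,0,0],"gripper":20},
  {"linear":[0,0,-0.002],"rot":[0,0,0],"gripper":20},
  {"linear":[0,0,0],"rot":[0,0,0],"gripper":20},
])

```text
t: 8.7
position: [0.44, 0.3972, 0.0288]
orientation: [-0.461, 3.106, 0.001]
force: [-0.2, 0.1, -2.7]
width: 0.055
```

Call:
apply_moves([
  {"linear":[0,0,-0.002],"rot":[0,0,0],"gripper":20},
  {"linear":[0,0,-0.001],"rot":[0,0,0],"gripper":20},
  {"linear":[0,0,0],"rot":[0,0,0],"gripper":20},
])

```text
t: 9.07
position: [0.4398, 0.3973, 0.0263]
orientation: [-0.462, 3.105, 0.001]
force: [-2.5, -2.6, 7.4]
width: 0.0554
```

Contact felt. I'll release and rise.

Call:
apply_moves([
  {"linear":[0,0,0],"rot":[0,0,0],"gripper":100},
  {"linear":[0,0,0],"rot":[0,0,0],"gripper":100},
  {"linear":[0,0,0],"rot":[0,0,0],"gripper":100},
  {"linear":[0,0,0.04],"rot":[0,0,0],"gripper":100},
  {"linear":[0,0,0.06],"rot":[0,0,0],"gripper":100},
], force=40)

```text
t: 9.7
position: [0.4388, 0.3967, 0.1245]
orientation: [0.461, -3.104, 0.002]
force: [-0.0, 0.5, 0.8]
width: 0.088
```

```bash
python3 -c "
from h import *
st(); snap('scene','s6'); a=snap('top','t6'); lids(a[:,:,::-1].copy())
"
```

```text
t 9.7 pos [0.4388 0.3967 0.1245] jaw 106.9 tilt 0.23 q6 -1.33 F [-0.02  0.52  0.83] w 0.088
lid px 322.4 217.1 r 10.4 area 253.5 C [ 0.4248 -0.1337  0.078 ] yaw 170.8 tabr 0.0131
lid px 246.5 212.2 r 9.9 area 169.5 C [0.4429 0.0958 0.078 ] yaw -159.0 tabr 0.0087
lid px 280.5 210.5 r 10.0 area 245.5 C [ 0.4465 -0.0075  0.078 ] yaw -19.8 tabr 0.0161
lid px 121.0 156.0 r 11.5 area 371.0 C [0.6214 0.4807 0.078 ] yaw None tabr None
```

View pics/s6.png

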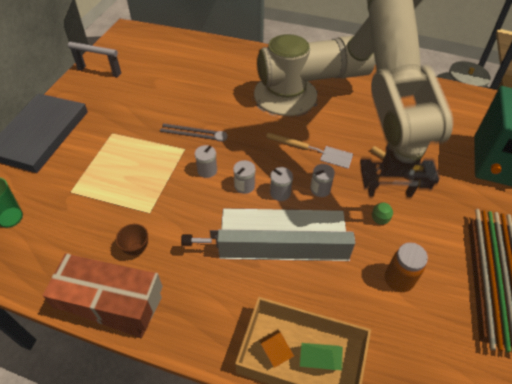

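View pics/t6.png

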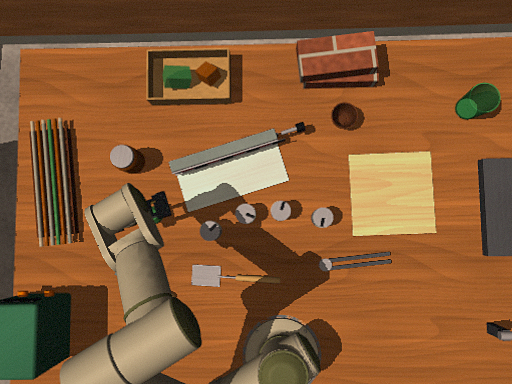

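The weight stands upright on bare bench at (383,213) in the scene view, and the tins have not moved. First is tin A at (0.389, 0.209), label -46°. I'll turn the jaws onto the label axis while moving over it.

Call:
apply_moves([
  {"linear":[-0.01,-0.0376,0.005],"rot":[0,0,-0.178],"gripper":100},
  {"linear":[-0.01,-0.0376,0],"rot":[0,0,-0.178],"gripper":100},
  {"linear":[-0.01,-0.0376,0],"rot":[0,0,-0.178],"gripper":100},
  {"linear":[-0.01,-0.0376,0],"rot":[0,0,-0.178],"gripper":100},
  {"linear":[-0.01,-0.0376,0],"rot":[0,0,-0.178],"gripper":100},
])

```text
t: 10.42
position: [0.3888, 0.208, 0.1294]
orientation: [-0.929, -3.001, 0.0]
force: [0.0, -0.8, 0.6]
width: 0.0881
```

Call:
apply_moves([
  {"linear":[0,0,0],"rot":[0,0,-0.178],"gripper":100},
  {"linear":[0,0,0],"rot":[0,0,-0.178],"gripper":100},
  {"linear":[0,0,0],"rot":[0,0,-0.178],"gripper":100},
  {"linear":[0,0,0],"rot":[0,0,-0.178],"gripper":100},
  {"linear":[0,0,0],"rot":[0,0,-0.178],"gripper":100},
])

```text
t: 11.05
position: [0.3893, 0.2091, 0.1293]
orientation: [-2.131, -2.308, 0.001]
force: [-0.6, 0.2, -0.7]
width: 0.088
```

Call:
apply_moves([
  {"linear":[0,0,0],"rot":[0,0,-0.178],"gripper":100},
  {"linear":[0,0,0],"rot":[0,0,-0.178],"gripper":100},
  {"linear":[0,0,0],"rot":[0,0,-0.178],"gripper":100},
  {"linear":[0,0,0],"rot":[0,0,-0.178],"gripper":100},
  {"linear":[0,0,0],"rot":[0,0,-0.178],"gripper":100},
])

```text
t: 11.68
position: [0.3893, 0.2091, 0.1293]
orientation: [-2.917, -1.167, 0.001]
force: [-0.3, -0.2, -0.1]
width: 0.0882
```

```bash
python3 -c "
from h import *
st(); snap('scene','s7',(150,100,380,270),3); st()
"
```

```text
t 11.68 pos [0.3893 0.2091 0.1293] jaw -46.4 tilt 0.03 q6 1.03 F [-0.28 -0.16 -0.11] w 0.0882
t 11.72 pos [0.3893 0.2091 0.1294] jaw -46.81 tilt 0.02 q6 1.04 F [-0.3  -0.14 -0.2 ] w 0.0882
```

View pics/s7.png

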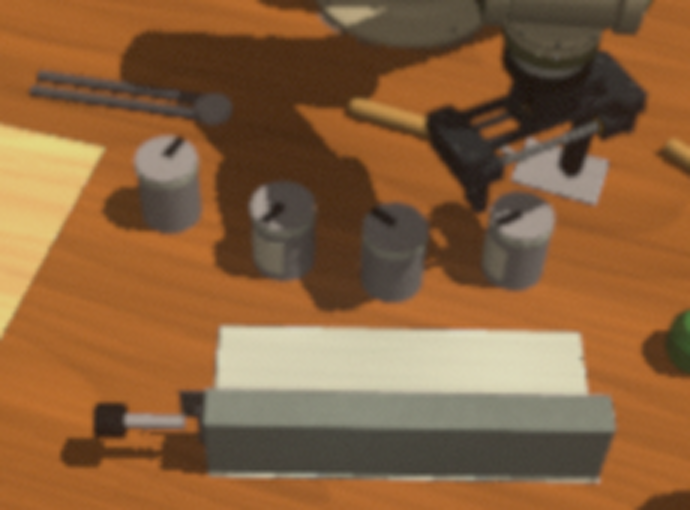

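The jaws straddle tin A, whose lid is at (522,215). I'll descend, grip at 40 N and lift.

Call:
apply_moves([
  {"linear":[0,0,-0.035],"rot":[0,0,0],"gripper":100},
  {"linear":[0,0,-0.035],"rot":[0,0,0],"gripper":100},
  {"linear":[0,0,0],"rot":[0,0,0],"gripper":40},
  {"linear":[0,0,0],"rot":[0,0,0],"gripper":40},
  {"linear":[0,0,0],"rot":[0,0,0],"gripper":40},
])

```text
t: 12.35
position: [0.3894, 0.2095, 0.0608]
orientation: [-2.913, -1.176, -0.002]
force: [-3.3, 2.9, 3.2]
width: 0.06
```

Call:
apply_moves([
  {"linear":[0,0,0],"rot":[0,0,0],"gripper":40},
  {"linear":[0,0,0.02],"rot":[0,0,0],"gripper":40},
  {"linear":[0,0,0.02],"rot":[0,0,0],"gripper":40},
  {"linear":[0,0,0],"rot":[0,0,0],"gripper":40},
  {"linear":[0,0,0],"rot":[0,0,0],"gripper":40},
])

```text
t: 12.98
position: [0.3891, 0.209, 0.0993]
orientation: [2.913, 1.175, -0.001]
force: [-0.7, 0.1, -5.0]
width: 0.0595
```

Call:
apply_moves([
  {"linear":[0,0,0],"rot":[0,0,0],"gripper":40},
])

```text
t: 13.1
position: [0.3891, 0.209, 0.0991]
orientation: [-2.913, -1.175, 0.002]
force: [1.3, -0.1, -4.4]
width: 0.0591
```

Call:
apply_moves([
  {"linear":[0,0,0],"rot":[0,0,0],"gripper":40},
])

```text
t: 13.22
position: [0.3892, 0.209, 0.0993]
orientation: [-2.913, -1.175, 0.002]
force: [-1.1, 0.2, -3.5]
width: 0.0589
```

```bash
python3 -c "
from h import *
st(); print(sense()['joint_torque'].round(2))
"
```

```text
t 13.22 pos [0.3892 0.209  0.0993] jaw -46.07 tilt 0.06 q6 1.03 F [-1.08  0.23 -3.5 ] w 0.0589
[  0.   -38.36 -15.62   0.04  -0.06  -0.  ]
```

Around 4.4 N is too close to the 4.9 N threshold, so I'll average many readings.

```bash
cat >> h.py <<'E'
def weigh(n=24):
    F=[];T=[]
    for i in range(n):
        read_camera("top"); s=sense(); F.append(s['force'][2]);T.append(s['joint_torque'][1:3])
    F=np.array(F);print("Fz %.2f sd %.2f sem %.2f kg %.3f"%(F.mean(),F.std(),F.std()/n**.5,-F.mean()/9.81),"tq",np.mean(T,0).round(3),np.std(T,0).round(3))
E
python3 -c "
from h import *
weigh(); st()"
```

```text
Fz -3.89 sd 0.43 sem 0.09 kg 0.396 tq [-38.316 -15.674] [0.02  0.016]
t 14.43 pos [0.3894 0.2091 0.0997] jaw -46.07 tilt 0.0 q6 1.03 F [ 0.25  0.55 -4.91] w 0.0593
```

Tin A is 0.396 ± 0.01 kg, so it is light. I'll put it on the plate at the +y end slot, (0.511, 0.257) with the jaws at 16.8°.

Call:
apply_moves([
  {"linear":[0.0,0.0,0.02],"rot":[0,0,0.157],"gripper":40},
  {"linear":[0.03,0.012,0],"rot":[0,0,0.157],"gripper":40},
  {"linear":[0.03,0.012,0],"rot":[0,0,0.157],"gripper":40},
  {"linear":[0.03,0.012,0],"rot":[0,0,0.157],"gripper":40},
  {"linear":[0.0315,0.0115,0],"rot":[0,0,0.157],"gripper":40},
])

```text
t: 15.05
position: [0.5117, 0.257, 0.1195]
orientation: [-2.236, -2.206, 0.001]
force: [0.7, 0.5, -3.2]
width: 0.0588
```

Call:
apply_moves([
  {"linear":[0,0,0],"rot":[0,0,0.157],"gripper":40},
  {"linear":[0,0,0],"rot":[0,0,0.157],"gripper":40},
  {"linear":[0,0,-0.03],"rot":[0,0,0],"gripper":40},
  {"linear":[0,0,-0.018],"rot":[0,0,0],"gripper":40},
  {"linear":[0,0,0],"rot":[0,0,0],"gripper":40},
])

```text
t: 15.68
position: [0.5102, 0.2564, 0.0705]
orientation: [-1.87, -2.522, 0.004]
force: [0.1, -0.1, -4.1]
width: 0.059
```

```bash
python3 -c "
from h import *
st(); snap('scene','s8',(150,100,380,270),3); st()
"
```

```text
t 15.68 pos [0.5102 0.2564 0.0705] jaw 16.9 tilt 0.18 q6 -0.04 F [ 0.12 -0.09 -4.14] w 0.059
t 15.72 pos [0.5108 0.2566 0.0716] jaw 16.9 tilt 0.06 q6 -0.04 F [-0.29  0.17 -3.45] w 0.0594
```

View pics/s8.png

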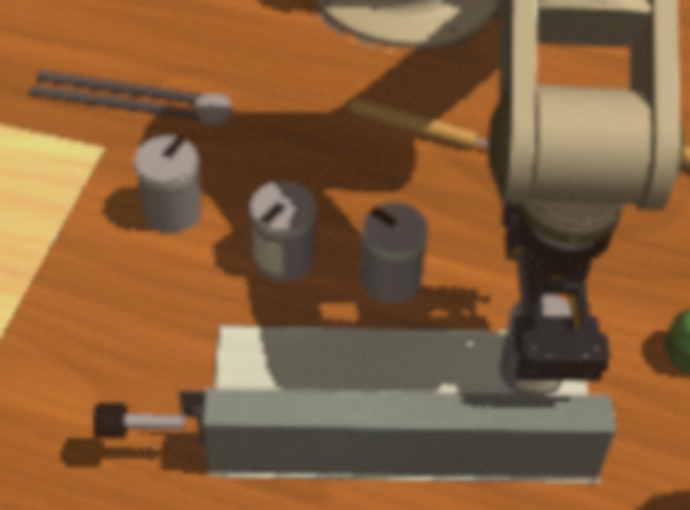

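The tin hovers above the +y end of the plate. I'll lower the last 7 mm.

Call:
apply_moves([
  {"linear":[0,0,-0.006],"rot":[0,0,0],"gripper":40},
  {"linear":[0,0,-0.002],"rot":[0,0,0],"gripper":40},
  {"linear":[0,0,0],"rot":[0,0,0],"gripper":40},
])

```text
t: 16.1
position: [0.5111, 0.2566, 0.0648]
orientation: [1.87, 2.523, 0.001]
force: [-3.2, -1.4, 5.0]
width: 0.0591
```

Call:
apply_moves([
  {"linear":[0,0,0],"rot":[0,0,0],"gripper":82},
  {"linear":[0,0,0],"rot":[0,0,0],"gripper":82},
  {"linear":[0,0,0.03],"rot":[0,0,0],"gripper":82},
  {"linear":[0,0,0.04],"rot":[0,0,0],"gripper":82},
])

```text
t: 16.6
position: [0.5107, 0.2565, 0.1339]
orientation: [-1.87, -2.523, 0.002]
force: [0.7, 0.2, 0.4]
width: 0.0724
```

Call:
apply_moves([
  {"linear":[-0.01,-0.031,0],"rot":[0,0,-0.18],"gripper":100},
  {"linear":[-0.01,-0.031,0],"rot":[0,0,-0.18],"gripper":100},
  {"linear":[-0.01,-0.031,0],"rot":[0,0,-0.18],"gripper":100},
  {"linear":[-0.01,-0.031,0],"rot":[0,0,-0.18],"gripper":100},
  {"linear":[-0.031,-0.033,0],"rot":[0,0,-0.18],"gripper":100},
])

```text
t: 17.23
position: [0.4403, 0.0986, 0.1338]
orientation: [2.786, 1.45, 0.002]
force: [0.4, -0.7, -0.3]
width: 0.088
```

Call:
apply_moves([
  {"linear":[0,0,0],"rot":[0,0,-0.18],"gripper":100},
  {"linear":[0,0,0],"rot":[0,0,-0.18],"gripper":100},
  {"linear":[0,0,0],"rot":[0,0,-0.18],"gripper":100},
  {"linear":[0,0,0],"rot":[0,0,-0.18],"gripper":100},
  {"linear":[0,0,0],"rot":[0,0,-0.18],"gripper":100},
])

```text
t: 17.85
position: [0.4401, 0.0996, 0.1338]
orientation: [-3.14, -0.094, -0.001]
force: [0.5, 0.7, -0.5]
width: 0.0886
```

Call:
apply_moves([
  {"linear":[0,0,0],"rot":[0,0,-0.18],"gripper":100},
  {"linear":[0,0,0],"rot":[0,0,-0.18],"gripper":100},
  {"linear":[0,0,0],"rot":[0,0,-0.07],"gripper":100},
])

```text
t: 18.23
position: [0.4401, 0.0996, 0.1338]
orientation: [-3.088, 0.574, -0.001]
force: [0.2, -0.4, -0.6]
width: 0.088
```

```bash
python3 -c "
from h import *
st(); snap('scene','s9',(150,100,380,270),3); weigh(12);st(); a=snap('top','t9'); lids(a[:,:,::-1].copy())
"
```

```text
t 18.23 pos [0.4401 0.0996 0.1338] jaw -111.07 tilt 0.03 q6 1.9 F [ 0.16 -0.42 -0.6 ] w 0.088
Fz -0.02 sd 0.45 sem 0.13 kg 0.002 tq [-36.468 -16.862] [0.001 0.004]
t 18.88 pos [0.4399 0.0996 0.1338] jaw -110.86 tilt 0.0 q6 1.89 F [ 0.05  0.06 -0.65] w 0.0883
lid px 201.1 274.8 r 13.1 area 331.0 C [0.2568 0.2343 0.078 ] yaw 1.7 tabr 0.0315
lid px 131.4 276.3 r 16.6 area 323.0 C [0.2549 0.4445 0.078 ] yaw -24.6 tabr 0.0226
lid px 121.0 156.0 r 11.5 area 375.0 C [0.6213 0.4806 0.078 ] yaw None tabr None
```

View pics/s9.png

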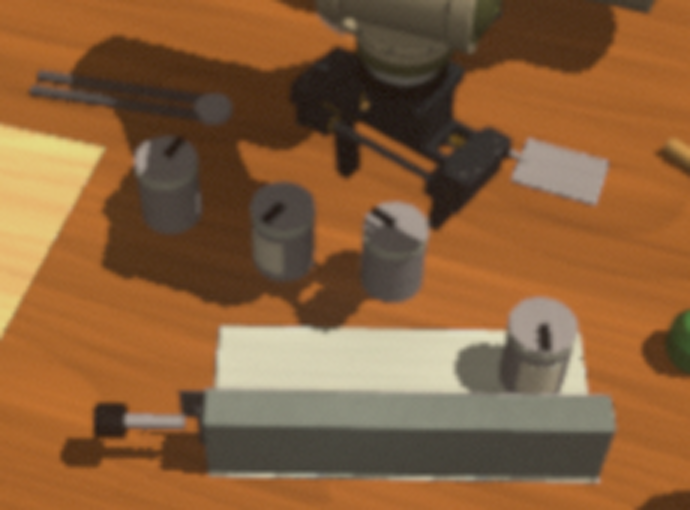

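The empty force baseline is zero. Tin A stands on the plate at (541,345) with its label towards the scanner. Tin B is next.

Call:
apply_moves([
  {"linear":[0,0,-0.037],"rot":[0,0,0],"gripper":100},
  {"linear":[0,0,-0.037],"rot":[0,0,0],"gripper":100},
  {"linear":[0,0,0],"rot":[0,0,0],"gripper":40},
  {"linear":[0,0,0],"rot":[0,0,0],"gripper":40},
  {"linear":[0,0,0],"rot":[0,0,0],"gripper":40},
])

```text
t: 19.55
position: [0.4408, 0.0998, 0.0611]
orientation: [-3.089, 0.569, -0.005]
force: [1.0, 2.2, 1.9]
width: 0.0604
```

Call:
apply_moves([
  {"linear":[0,0,0],"rot":[0,0,0],"gripper":40},
  {"linear":[0,0,0.02],"rot":[0,0,0],"gripper":40},
  {"linear":[0,0,0.02],"rot":[0,0,0],"gripper":40},
  {"linear":[0,0,0.02],"rot":[0,0,0],"gripper":40},
  {"linear":[0,0,0],"rot":[0,0,0],"gripper":40},
])

```text
t: 20.18
position: [0.4404, 0.0996, 0.1209]
orientation: [-3.089, 0.569, -0.005]
force: [-0.8, 0.4, -2.2]
width: 0.0596
```

```bash
python3 -c "
from h import *
weigh(20); st(); a=snap('top','t10'); snap('scene','s10',(150,100,380,270),3)
"
```

```text
Fz -1.64 sd 0.49 sem 0.11 kg 0.167 tq [-37.879 -16.624] [0.357 0.173]
t 21.18 pos [0.4399 0.0996 0.1198] jaw -110.87 tilt 0.0 q6 1.89 F [-0.18  0.06 -1.59] w 0.0591
```

View pics/s10.png

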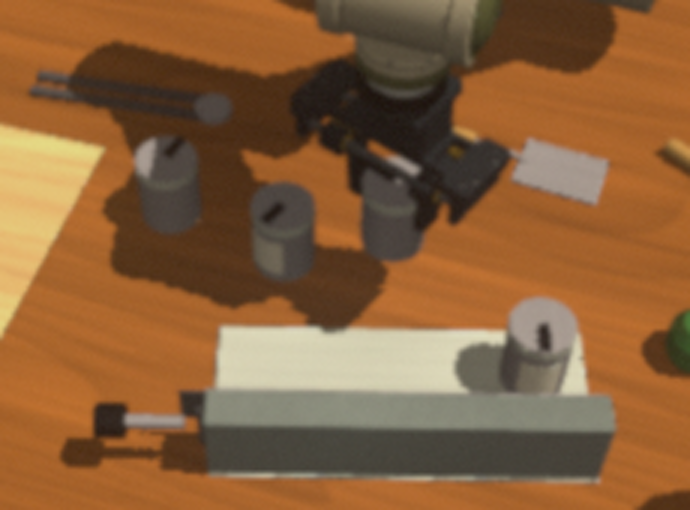

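Tin B is 0.167 kg, so it is light. It goes to the next slot at (0.534, 0.180).

Call:
apply_moves([
  {"linear":[0,0,0],"rot":[0,0,0.1715],"gripper":40},
  {"linear":[0,0,0],"rot":[0,0,0.1715],"gripper":40},
  {"linear":[0,0,0],"rot":[0,0,0.1715],"gripper":40},
  {"linear":[0,0,0],"rot":[0,0,0.1715],"gripper":40},
  {"linear":[0,0,0],"rot":[0,0,0.1715],"gripper":40},
])

```text
t: 21.9
position: [0.4399, 0.0996, 0.1198]
orientation: [-3.044, -0.776, -0.0]
force: [-0.2, -0.2, -2.3]
width: 0.0588
```

Call:
apply_moves([
  {"linear":[0.014,0.014,0],"rot":[0,0,0.1715],"gripper":40},
  {"linear":[0.02,0.0166,0],"rot":[0,0,0.1715],"gripper":40},
  {"linear":[0.02,0.0166,0],"rot":[0,0,0.1715],"gripper":40},
  {"linear":[0.02,0.0166,0],"rot":[0,0,0.1715],"gripper":40},
  {"linear":[0.02,0.0166,0],"rot":[0,0,0.1715],"gripper":40},
])

```text
t: 22.52
position: [0.5345, 0.1806, 0.1196]
orientation: [-2.446, -1.971, 0.0]
force: [0.0, -0.0, -1.9]
width: 0.059
```

Call:
apply_moves([
  {"linear":[0,0,0],"rot":[0,0,0.1715],"gripper":40},
  {"linear":[0,0,0],"rot":[0,0,0.1715],"gripper":40},
  {"linear":[0,0,0],"rot":[0,0,0.1715],"gripper":40},
  {"linear":[0,0,-0.03],"rot":[0,0,0],"gripper":40},
  {"linear":[0,0,-0.018],"rot":[0,0,0],"gripper":40},
])

```text
t: 23.15
position: [0.5335, 0.18, 0.0706]
orientation: [-1.871, -2.523, 0.001]
force: [-0.7, 0.3, -2.1]
width: 0.0595
```

Call:
apply_moves([
  {"linear":[0,0,-0.005],"rot":[0,0,0],"gripper":40},
  {"linear":[0,0,0],"rot":[0,0,0],"gripper":40},
])

```text
t: 23.4
position: [0.5341, 0.1801, 0.0669]
orientation: [1.871, 2.523, 0.0]
force: [0.4, 0.7, -2.0]
width: 0.0593
```

```bash
python3 -c "
from h import *
st(); snap('scene','s11',(150,100,380,270),3);st()
"
```

```text
t 23.4 pos [0.5341 0.1801 0.0669] jaw 16.88 tilt 0.0 q6 -0.18 F [ 0.45  0.65 -1.99] w 0.0593
t 23.45 pos [0.5343 0.1801 0.0673] jaw 16.88 tilt 0.06 q6 -0.18 F [-0.61 -0.86 -1.82] w 0.0591
```

View pics/s11.png

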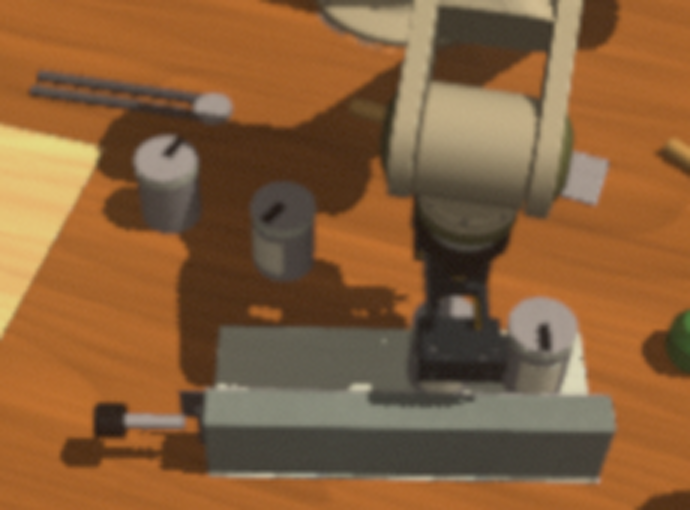

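Call:
apply_moves([
  {"linear":[0,0,-0.003],"rot":[0,0,0],"gripper":40},
  {"linear":[0,0,0],"rot":[0,0,0],"gripper":40},
])

```text
t: 23.7
position: [0.5345, 0.18, 0.065]
orientation: [1.87, 2.522, 0.002]
force: [-1.0, -0.5, 4.8]
width: 0.0591
```

Call:
apply_moves([
  {"linear":[0,0,0],"rot":[0,0,0],"gripper":82},
  {"linear":[0,0,0],"rot":[0,0,0],"gripper":82},
  {"linear":[0,0,0.03],"rot":[0,0,0],"gripper":82},
  {"linear":[0,0,0.04],"rot":[0,0,0],"gripper":82},
])

```text
t: 24.2
position: [0.5335, 0.18, 0.1339]
orientation: [-1.871, -2.522, 0.002]
force: [0.4, -0.2, 0.4]
width: 0.0723
```

Call:
apply_moves([
  {"linear":[-0.0219,-0.0469,0],"rot":[0,0,-0.161],"gripper":100},
  {"linear":[-0.0219,-0.0469,0],"rot":[0,0,-0.161],"gripper":100},
  {"linear":[-0.0219,-0.0469,0],"rot":[0,0,-0.161],"gripper":100},
  {"linear":[-0.0219,-0.0469,0],"rot":[0,0,-0.161],"gripper":100},
  {"linear":[0,0,0],"rot":[0,0,0],"gripper":100},
])

```text
t: 24.82
position: [0.4455, -0.0097, 0.134]
orientation: [2.578, 1.795, -0.0]
force: [0.0, 1.3, 0.1]
width: 0.0881
```

```bash
python3 -c "
from h import *
st(); snap('scene','s12',(150,100,380,270),3); st(); a=snap('top','t12'); lids(a[:,:,::-1].copy())
"
```

```text
t 24.82 pos [ 0.4455 -0.0097  0.134 ] jaw -20.33 tilt 0.01 q6 0.07 F [0.05 1.26 0.13] w 0.0881
t 24.88 pos [ 0.4463 -0.0084  0.134 ] jaw -20.13 tilt 0.03 q6 0.07 F [ 0.41 -0.53 -0.38] w 0.088
lid px 131.5 276.3 r 16.6 area 311.0 C [0.2549 0.4444 0.078 ] yaw -24.4 tabr 0.0226
lid px 121.0 156.0 r 11.5 area 374.0 C [0.6213 0.4807 0.078 ] yaw None tabr None
```

View pics/s12.png

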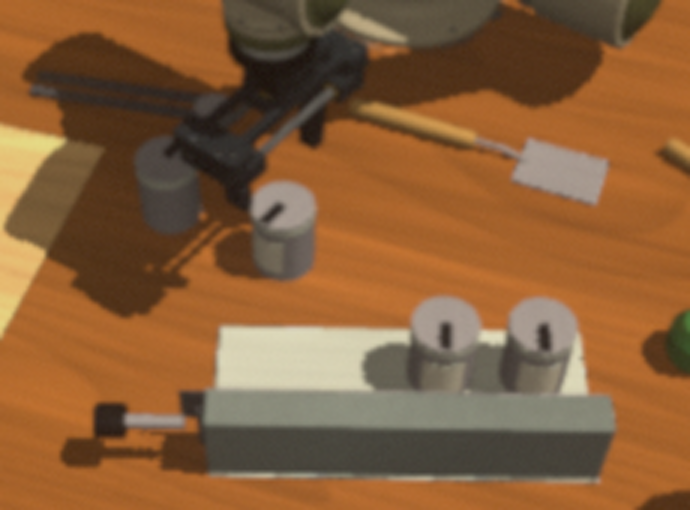

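Both placed tins face the scanner, at (445,345) and (541,345). The gripper is over tin C, so I'll descend.

Call:
apply_moves([
  {"linear":[0,0.001,-0.037],"rot":[0,0,0],"gripper":100},
  {"linear":[0,0,-0.037],"rot":[0,0,0],"gripper":100},
  {"linear":[0,0,0],"rot":[0,0,0],"gripper":40},
  {"linear":[0,0,0],"rot":[0,0,0],"gripper":40},
  {"linear":[0,0,0],"rot":[0,0,0],"gripper":40},
])

```text
t: 25.55
position: [0.4461, -0.0061, 0.0608]
orientation: [-2.573, -1.802, -0.0]
force: [-7.3, 3.1, 6.5]
width: 0.0602
```

Call:
apply_moves([
  {"linear":[0,0,0],"rot":[0,0,0],"gripper":40},
  {"linear":[0,0,0.02],"rot":[0,0,0],"gripper":40},
  {"linear":[0,0,0.02],"rot":[0,0,0],"gripper":40},
  {"linear":[0,0,0.02],"rot":[0,0,0],"gripper":40},
  {"linear":[0,0,0],"rot":[0,0,0],"gripper":40},
])

```text
t: 26.18
position: [0.4468, -0.0066, 0.121]
orientation: [2.571, 1.8, 0.003]
force: [-0.4, -0.5, -5.4]
width: 0.0592
```

```bash
python3 -c "
from h import *
weigh(20); st(); a=snap('top','t13'); snap('scene','s13',(150,100,380,270),3)
"
```

```text
Fz -5.18 sd 0.49 sem 0.11 kg 0.528 tq [-38.781 -17.25 ] [0.369 0.19 ]
t 27.18 pos [ 0.4463 -0.0066  0.1198] jaw -20.03 tilt 0.0 q6 0.07 F [ 0.59  0.17 -5.62] w 0.0595
```

View pics/s13.png

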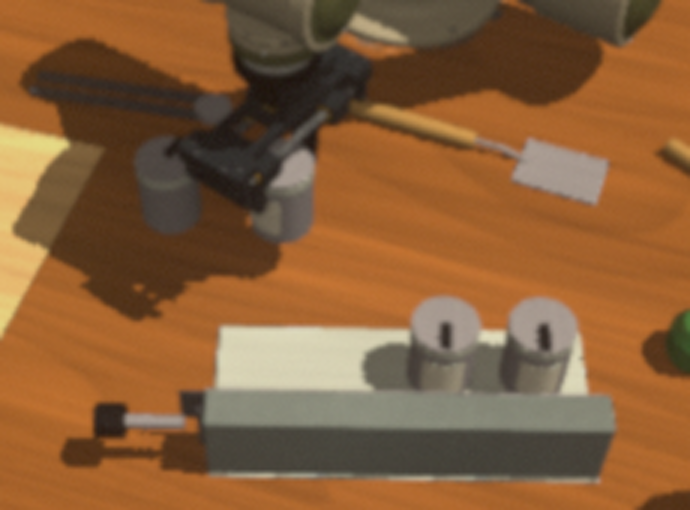

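That is close to 500 g, so I'll average longer, with joint torques as a cross-check.

```bash
python3 -c "
from h import *
weigh(60); s=st(); print(s['joint_pos'].round(4))
"
```

```text
Fz -5.17 sd 0.47 sem 0.06 kg 0.527 tq [-38.603 -17.198] [0. 0.]
t 30.27 pos [ 0.4463 -0.0066  0.1197] jaw -20.02 tilt 0.0 q6 0.07 F [-0.03  0.49 -5.62] w 0.0592
[-0.2811  0.3638  1.7779 -0.      0.9999  0.0684]
```

0.527 ± 0.006 kg, so heavy and bound for the stock board. I'll also cross-check with torques, empty at this pose, later. Now the board.

```bash
python3 - <<'E'
from h import *
im=cv2.imread('pics/top0.png')[:,:,::-1].copy(); hsv=cv2.cvtColor(im,cv2.COLOR_RGB2HSV)
m=((hsv[:,:,0]>15)&(hsv[:,:,0]<35)&(hsv[:,:,1]>60)&(hsv[:,:,2]>150)).astype(np.uint8); m=cv2.morphologyEx(m,cv2.MORPH_OPEN,np.ones((3,3)));
for c in cv2.findContours(m,0,2)[0]:
    if cv2.contourArea(c)>3000:
        b=cv2.boxPoints(cv2.minAreaRect(c)); P=np.array([onz("top",*p,.004) for p in b]); print(P[:,:2].round(3),P.mean(0).round(3),[np.linalg.norm(P[i]-P[i-1]).round(3) for i in range(4)])
E
```

```text
[[ 0.627 -0.228]
 [ 0.636 -0.491]
 [ 0.376 -0.494]
 [ 0.364 -0.234]] [ 0.501 -0.362  0.004] [np.float64(0.262), np.float64(0.264), np.float64(0.261), np.float64(0.26)]
```

Call:
apply_moves([
  {"linear":[0.03,0,0.03],"rot":[0,0,0],"gripper":40},
  {"linear":[0.05,0,0.01],"rot":[0,0,0],"gripper":40},
  {"linear":[0.014,-0.043,0],"rot":[0,0,0],"gripper":40},
  {"linear":[0,-0.05,0],"rot":[0,0,0],"gripper":40},
  {"linear":[0,-0.05,0],"rot":[0,0,0],"gripper":40},
])

```text
t: 30.9
position: [0.5402, -0.1509, 0.1594]
orientation: [-2.573, -1.802, 0.0]
force: [0.4, -0.0, -5.3]
width: 0.0591
```

Call:
apply_moves([
  {"linear":[0,-0.05,0],"rot":[0,0,0],"gripper":40},
  {"linear":[0,-0.05,0],"rot":[0,0,0],"gripper":40},
  {"linear":[0,-0.05,0],"rot":[0,0,0],"gripper":40},
  {"linear":[0,-0.02,-0.03],"rot":[0,0,0],"gripper":40},
  {"linear":[0,0,-0.05],"rot":[0,0,0],"gripper":40},
])

```text
t: 31.52
position: [0.5406, -0.322, 0.0796]
orientation: [2.573, 1.796, 0.001]
force: [0.1, -0.1, -6.7]
width: 0.0592
```

```bash
python3 -c "
from h import *
st(); snap('scene','s14'); s=st(); 
"
```

```text
t 31.52 pos [ 0.5406 -0.322   0.0796] jaw -20.15 tilt 0.23 q6 -0.37 F [ 0.1  -0.07 -6.67] w 0.0592
t 31.57 pos [ 0.5377 -0.3186  0.0717] jaw -20.11 tilt 0.58 q6 -0.37 F [ -3.77   2.6  -12.96] w 0.0593
```

View pics/s14.png

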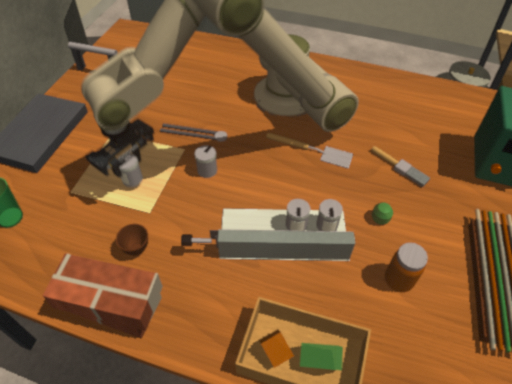

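Tin C is over the board at (130,172). I'll lower it gently.

Call:
apply_moves([
  {"linear":[0,0,0],"rot":[0,0,0],"gripper":40},
  {"linear":[0,0,-0.011],"rot":[0,0,0],"gripper":40},
  {"linear":[0,0,-0.003],"rot":[0,0,0],"gripper":40},
  {"linear":[0,0,0],"rot":[0,0,0],"gripper":40},
])

```text
t: 32.08
position: [0.5405, -0.3195, 0.0663]
orientation: [2.573, 1.801, 0.0]
force: [0.2, -0.8, -5.1]
width: 0.0591
```

Call:
apply_moves([
  {"linear":[0,0,-0.0025],"rot":[0,0,0],"gripper":40},
  {"linear":[0,0,0],"rot":[0,0,0],"gripper":40},
])

```text
t: 32.33
position: [0.5409, -0.3192, 0.0654]
orientation: [2.572, 1.801, 0.002]
force: [-1.1, 5.9, 7.8]
width: 0.059
```

Call:
apply_moves([
  {"linear":[0,0,0],"rot":[0,0,0],"gripper":90},
  {"linear":[0,0,0],"rot":[0,0,0],"gripper":90},
  {"linear":[0,0,0],"rot":[0,0,0],"gripper":90},
  {"linear":[0,0,0.04],"rot":[0,0,0],"gripper":90},
  {"linear":[0,0,0.04],"rot":[0,0,0],"gripper":90},
])

```text
t: 32.95
position: [0.5402, -0.3196, 0.144]
orientation: [-2.573, -1.801, 0.0]
force: [0.6, -0.2, 0.0]
width: 0.0792
```

Released. I'll quickly check the empty torque at tin C's weighing pose.

Call:
apply_moves([
  {"linear":[-0.0157,0.0522,0],"rot":[0,0,0],"gripper":100},
  {"linear":[-0.0157,0.0522,0],"rot":[0,0,0],"gripper":100},
  {"linear":[-0.0157,0.0522,0],"rot":[0,0,0],"gripper":100},
  {"linear":[-0.0157,0.0522,0],"rot":[0,0,0],"gripper":100},
  {"linear":[-0.0157,0.0522,-0.012],"rot":[0,0,0],"gripper":100},
])

```text
t: 33.58
position: [0.4616, -0.0573, 0.1318]
orientation: [2.573, 1.8, 0.002]
force: [0.8, 0.7, -0.5]
width: 0.0883
```

Call:
apply_moves([
  {"linear":[-0.0157,0.052,-0.012],"rot":[0,0,0],"gripper":100},
  {"linear":[0,0,0],"rot":[0,0,0],"gripper":100},
  {"linear":[0,0,0],"rot":[0,0,0],"gripper":100},
  {"linear":[0,0,0],"rot":[0,0,0],"gripper":100},
])

```text
t: 34.08
position: [0.4468, -0.0077, 0.1195]
orientation: [2.574, 1.799, 0.001]
force: [0.5, -1.1, 0.9]
width: 0.0885
```

```bash
python3 -c "
from h import *
s=st(); print(s['joint_pos'].round(4));weigh(8); s=st(); a=snap('top','t15'); snap('scene','s15'); lids(a[:,:,::-1].copy())
"
```

```text
t 34.08 pos [ 0.4468 -0.0077  0.1195] jaw -20.11 tilt 0.07 q6 0.07 F [ 0.47 -1.09  0.92] w 0.0885
[-2.8320e-01  3.6460e-01  1.7775e+00 -1.0000e-04  9.9840e-01  6.7800e-02]
Fz -0.21 sd 0.31 sem 0.11 kg 0.021 tq [-36.38  -15.955] [0.048 0.014]
t 34.48 pos [ 0.4462 -0.0067  0.1193] jaw -20.04 tilt 0.0 q6 0.07 F [ 0.09  0.75 -0.64] w 0.0882
lid px 207.2 272.6 r 15.5 area 366.0 C [0.2631 0.2157 0.078 ] yaw 164.7 tabr 0.0265
lid px 131.5 276.2 r 16.3 area 320.5 C [0.2552 0.4445 0.078 ] yaw -25.8 tabr 0.0223
lid px 382.9 177.2 r 10.5 area 248.5 C [ 0.5432 -0.3186  0.078 ] yaw -20.6 tabr 0.0154
lid px 121.0 156.0 r 11.5 area 372.0 C [0.6214 0.4807 0.078 ] yaw None tabr None
```

View pics/s15.png

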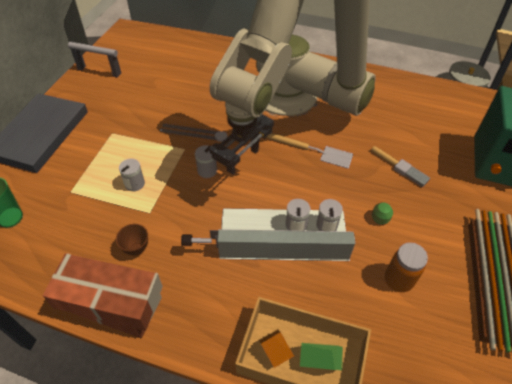

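The torque difference gives 0.529 kg, with the arm-plane radius 0.428 m, so tin C is confirmed heavy. It stands on the board at (131,174), and tin D is unmoved at (205,160). Moving to D with the jaws at right angles to its label.

Call:
apply_moves([
  {"linear":[0,0,0.014],"rot":[0,0,0.1756],"gripper":100},
  {"linear":[-0.005,-0.03,0],"rot":[0,0,0.1756],"gripper":100},
  {"linear":[-0.005,-0.03,0],"rot":[0,0,0.1756],"gripper":100},
  {"linear":[-0.005,-0.03,0],"rot":[0,0,0.1756],"gripper":100},
  {"linear":[-0.0065,-0.037,0],"rot":[0,0,0.1756],"gripper":100},
])

```text
t: 35.2
position: [0.4244, -0.1344, 0.1333]
orientation: [1.555, 2.729, 0.0]
force: [-0.2, 0.1, -0.2]
width: 0.0883
```

Call:
apply_moves([
  {"linear":[0,0,0],"rot":[0,0,0.1756],"gripper":100},
  {"linear":[0,0,0],"rot":[0,0,0.1756],"gripper":100},
  {"linear":[0,0,0],"rot":[0,0,0.1756],"gripper":100},
  {"linear":[0,0,0],"rot":[0,0,0.1756],"gripper":100},
  {"linear":[0,0,0],"rot":[0,0,0.1756],"gripper":100},
])

```text
t: 35.83
position: [0.4246, -0.1335, 0.1332]
orientation: [-0.249, -3.132, 0.0]
force: [0.4, 0.8, -0.1]
width: 0.0884
```

```bash
python3 -c "
from h import *
s=st(); snap('scene','s16',(130,80,330,230),4); st()
"
```

```text
t 35.83 pos [ 0.4246 -0.1335  0.1332] jaw 80.93 tilt 0.0 q6 -1.98 F [ 0.39  0.77 -0.11] w 0.0884
t 35.88 pos [ 0.4246 -0.1336  0.1333] jaw 81.32 tilt 0.0 q6 -1.99 F [-0.3  -0.42 -0.88] w 0.0882
```

View pics/s16.png

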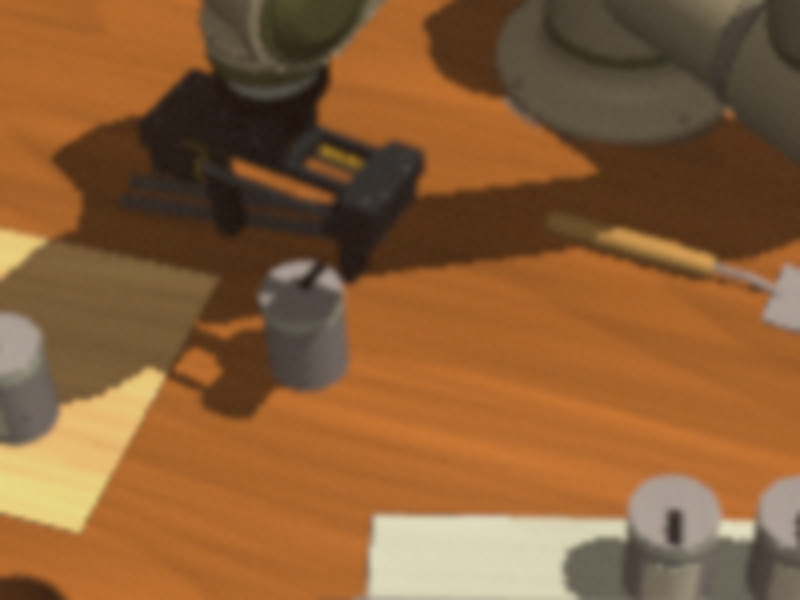

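The gripper is over tin D, at (303,320) in the crop. Descending.

Call:
apply_moves([
  {"linear":[0,0,-0.036],"rot":[0,0,0],"gripper":100},
  {"linear":[0,0,-0.037],"rot":[0,0,0],"gripper":100},
  {"linear":[0,0,0],"rot":[0,0,0],"gripper":40},
  {"linear":[0,0,0],"rot":[0,0,0],"gripper":40},
  {"linear":[0,0,0],"rot":[0,0,0],"gripper":40},
])

```text
t: 36.5
position: [0.4252, -0.1337, 0.0615]
orientation: [0.259, 3.129, -0.001]
force: [0.7, 2.9, 2.5]
width: 0.0604
```

Call:
apply_moves([
  {"linear":[0,0,0],"rot":[0,0,0],"gripper":40},
  {"linear":[0,0,0.02],"rot":[0,0,0],"gripper":40},
  {"linear":[0,0,0.02],"rot":[0,0,0],"gripper":40},
  {"linear":[0,0,0.02],"rot":[0,0,0],"gripper":40},
  {"linear":[0,0,0],"rot":[0,0,0],"gripper":40},
])

```text
t: 37.12
position: [0.425, -0.1339, 0.1214]
orientation: [0.258, 3.128, -0.003]
force: [0.0, -0.1, -3.4]
width: 0.0588
```

```bash
python3 -c "
from h import *
weigh(24); st(); a=snap('top','t17'); snap('scene','s17');
"
```

```text
Fz -2.49 sd 0.53 sem 0.11 kg 0.254 tq [-37.358 -16.519] [0.331 0.16 ]
t 38.33 pos [ 0.4246 -0.1336  0.1203] jaw 80.58 tilt 0.0 q6 -1.98 F [ 0.83  0.67 -3.04] w 0.0593
```

View pics/s17.png

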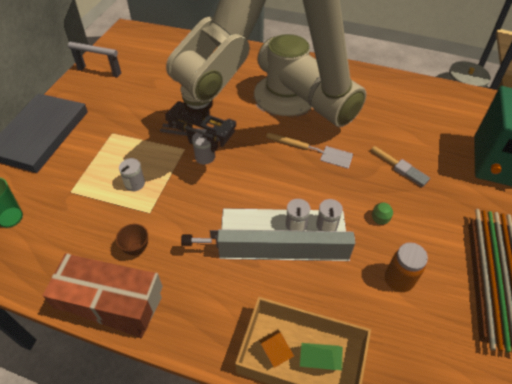

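Tin D is 0.254 kg, so it is light. It goes to the -y end slot at (0.580, 0.027), turned -153.9°.

Call:
apply_moves([
  {"linear":[0,0,0],"rot":[0,0,-0.179],"gripper":40},
  {"linear":[0,0,0],"rot":[0,0,-0.179],"gripper":40},
  {"linear":[0,0,0],"rot":[0,0,-0.179],"gripper":40},
  {"linear":[0,0,0],"rot":[0,0,-0.179],"gripper":40},
  {"linear":[0,0,0],"rot":[0,0,-0.179],"gripper":40},
])

```text
t: 39.05
position: [0.4246, -0.1336, 0.1203]
orientation: [1.595, 2.706, 0.0]
force: [-0.9, 0.8, -2.2]
width: 0.0593
```

Call:
apply_moves([
  {"linear":[0.031,0.032,0.002],"rot":[0,0,-0.179],"gripper":40},
  {"linear":[0.031,0.032,0],"rot":[0,0,-0.179],"gripper":40},
  {"linear":[0.031,0.032,0],"rot":[0,0,-0.179],"gripper":40},
  {"linear":[0.031,0.032,0],"rot":[0,0,-0.179],"gripper":40},
  {"linear":[0.0317,0.0326,0],"rot":[0,0,-0.179],"gripper":40},
])

```text
t: 39.67
position: [0.5809, 0.0279, 0.1221]
orientation: [-2.608, -1.752, 0.0]
force: [-0.7, -0.5, -1.8]
width: 0.0594
```

Call:
apply_moves([
  {"linear":[0,0,0],"rot":[0,0,-0.179],"gripper":40},
  {"linear":[0,0,0],"rot":[0,0,-0.179],"gripper":40},
  {"linear":[0,0,0],"rot":[0,0,-0.179],"gripper":40},
  {"linear":[0,0,0],"rot":[0,0,-0.179],"gripper":40},
  {"linear":[0,0,0],"rot":[0,0,-0.179],"gripper":40},
])

```text
t: 40.3
position: [0.58, 0.0268, 0.122]
orientation: [-3.109, -0.45, 0.001]
force: [-0.2, 0.9, -1.5]
width: 0.0595
```

Call:
apply_moves([
  {"linear":[0,0,-0.03],"rot":[0,0,0],"gripper":40},
  {"linear":[0,0,-0.02],"rot":[0,0,0],"gripper":40},
  {"linear":[0,0,-0.004],"rot":[0,0,0],"gripper":40},
  {"linear":[0,0,0],"rot":[0,0,0],"gripper":40},
])

```text
t: 40.8
position: [0.5803, 0.0267, 0.0685]
orientation: [3.108, 0.46, 0.0]
force: [0.6, 0.8, -2.4]
width: 0.0591
```

```bash
python3 -c "
from h import *
st(); snap('scene','s18',(150,100,380,270),3); st()
"
```

```text
t 40.8 pos [0.5803 0.0267 0.0685] jaw -73.17 tilt 0.02 q6 1.12 F [ 0.65  0.79 -2.42] w 0.0591
t 40.85 pos [0.5805 0.0267 0.069 ] jaw -73.17 tilt 0.07 q6 1.12 F [-0.07  0.03 -2.09] w 0.0592
```

View pics/s18.png

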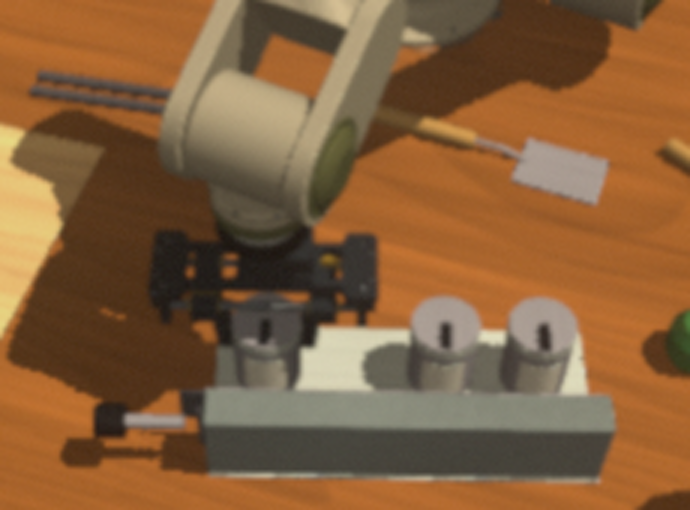

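Tin D hovers over its slot at (265,345). I'll lower and release it.

Call:
apply_moves([
  {"linear":[0,0,-0.003],"rot":[0,0,0],"gripper":40},
  {"linear":[0,0,-0.002],"rot":[0,0,0],"gripper":40},
  {"linear":[0,0,0],"rot":[0,0,0],"gripper":40},
])

```text
t: 41.22
position: [0.5808, 0.0267, 0.0655]
orientation: [3.107, 0.46, 0.005]
force: [-3.4, 0.9, 13.6]
width: 0.059
```

Call:
apply_moves([
  {"linear":[0,0,0],"rot":[0,0,0],"gripper":85},
  {"linear":[0,0,0],"rot":[0,0,0],"gripper":85},
  {"linear":[0,0,0.03],"rot":[0,0,0],"gripper":85},
  {"linear":[0,0,0.05],"rot":[0,0,0],"gripper":85},
  {"linear":[0,0,0.03],"rot":[0,0,0],"gripper":85},
])

```text
t: 41.85
position: [0.5805, 0.0267, 0.1755]
orientation: [3.107, 0.46, 0.004]
force: [-0.6, -0.5, -0.5]
width: 0.0748
```

Call:
apply_moves([
  {"linear":[0,-0.06,0],"rot":[0,0,0],"gripper":85},
  {"linear":[0,-0.06,0],"rot":[0,0,0],"gripper":85},
  {"linear":[0,-0.06,0],"rot":[0,0,0],"gripper":85},
  {"linear":[0,-0.06,0],"rot":[0,0,0],"gripper":85},
  {"linear":[0,-0.03,0],"rot":[0,0,0],"gripper":85},
])

```text
t: 42.48
position: [0.5796, -0.2463, 0.1729]
orientation: [3.108, 0.456, -0.0]
force: [0.3, 0.5, -1.0]
width: 0.0752
```

```bash
python3 -c "
from h import *
st(); snap('scene','s19'); a=snap('top','t19'); lids(a[:,:,::-1].copy())
cv2.imwrite('pics/t19c.png',cv2.resize(a[110:260,150:350],None,fx=4,fy=4,interpolation=cv2.INTER_CUBIC))
"
```

```text
t 42.48 pos [ 0.5796 -0.2463  0.1729] jaw -73.31 tilt 0.01 q6 0.69 F [ 0.28  0.47 -1.03] w 0.0752
lid px 132.0 276.4 r 15.9 area 268.0 C [0.2545 0.4428 0.078 ] yaw -24.8 tabr 0.0222
lid px 121.0 156.0 r 11.4 area 372.0 C [0.6213 0.4808 0.078 ] yaw None tabr None
```

View pics/s19.png

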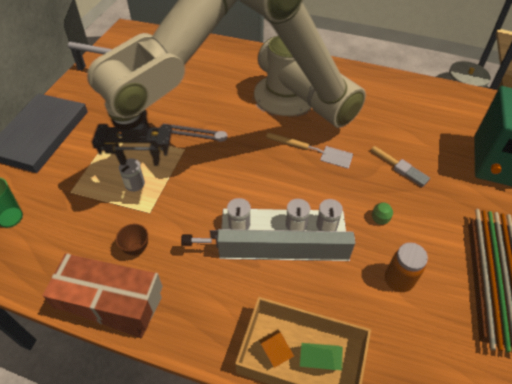

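View pics/t19c.png

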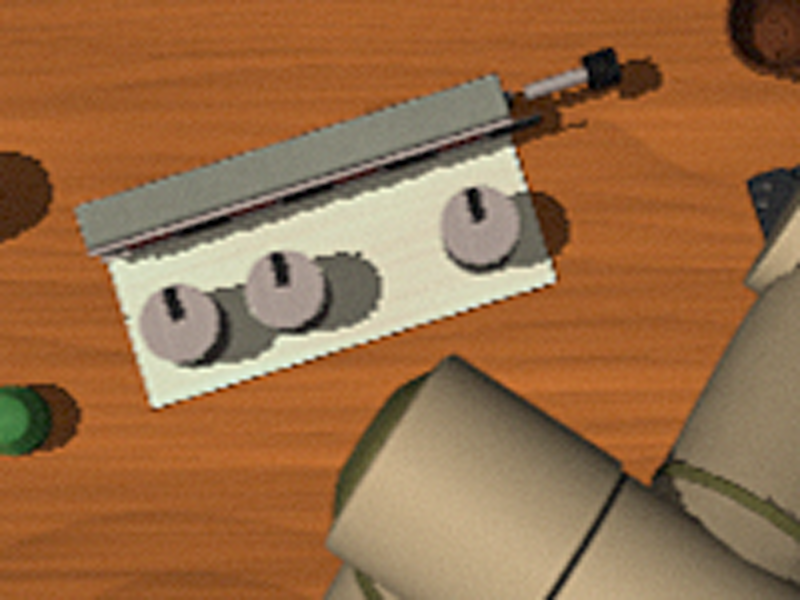

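All three light tins stand on the plate with tabs towards the scanner, at (181,325), (286,290) and (480,228). I'll measure their yaw.

```bash
cat >> h.py <<'E'
def tabyaw(a,n,X):
    """a BGR; X approx lid centre world xy; lid height z=.082"""
    u0=proj(n,(X[0],X[1],.0845)); g=cv2.cvtColor(a,cv2.COLOR_BGR2GRAY).astype(float)
    yy,xx=np.mgrid[:g.shape[0],:g.shape[1]]; d=np.hypot(xx-u0[0],yy-u0[1])
    w=np.clip(100-g,0,None)*(d<9.3)
    pts=np.array([onz(n,x,y,.087)[:2] for x,y in zip(xx[w>0],yy[w>0])]); ww=w[w>0]
    m=(pts*ww[:,None]).sum(0)/ww.sum(); C=np.cov(pts.T,aweights=ww); v=np.linalg.eigh(C)[1][:,-1]
    if v@(m-np.array(X))<0:v=-v
    print(n,"tab mean",m.round(4),"pca yaw",np.degrees(np.arctan2(v[1],v[0])).round(1),"from ctr",np.degrees(np.arctan2(*(m-np.array(X))[::-1])).round(1),"r",np.hypot(*(m-np.array(X))).round(4))
E
python3 - <<'E'
from h import *
for n,f in(("top","t19_full"),("scene","s19_full")):
    a=cv2.imread(f'pics/{f}.png')
    for X in((.5109,.2566),(.5343,.1801),(.5806,.0267)): tabyaw(a,n,X)
E
```

```text
top tab mean [0.5262 0.2575] pca yaw 18.8 from ctr 3.2 r 0.0154
top tab mean [0.55   0.1767] pca yaw -15.9 from ctr -12.1 r 0.016
top tab mean [0.5964 0.0276] pca yaw -6.1 from ctr 3.1 r 0.0158
scene tab mean [0.526  0.2607] pca yaw 14.4 from ctr 15.3 r 0.0157
scene tab mean [0.55   0.1789] pca yaw 13.8 from ctr -4.5 r 0.0157
scene tab mean [0.5978 0.0304] pca yaw 12.6 from ctr 12.1 r 0.0176
```

```bash
sed -i 's/np.clip(100-g,0,None)\*(d<9.3)/np.clip(75-g,0,None)*(d<8.6)/' h.py; python3 - <<'E'
from h import *
for n,f in(("top","t19_full"),("scene","s19_full")):
    a=cv2.imread(f'pics/{f}.png')
    for X in((.5109,.2566),(.5343,.1801),(.5806,.0267)):
        tabyaw(a,n,X); u=proj(n,(*X,.082)); 
        # independent lid centre: bright low-sat blob near u
        hsv=cv2.cvtColor(a,cv2.COLOR_BGR2HSV); yy,xx=np.mgrid[:384,:512]
        b=(np.hypot(xx-u[0],yy-u[1])<13)
        m=(b&(hsv[:,:,1]<45)&(hsv[:,:,2]>120)&(hsv[:,:,2]<205)).astype(np.uint8)
        c=max(cv2.findContours(m,0,1)[0],key=cv2.contourArea); h=cv2.convexHull(c);M=cv2.moments(h)
        p=(M['m10']/M['m00'],M['m01']/M['m00']); print("   lid px",np.round(p,1),"pred",u.round(1),"area",M['m00'],onz(n,*p,.082)[:2].round(4))
E
```

```text
top tab mean [0.5264 0.2572] pca yaw 17.0 from ctr 2.4 r 0.0155
   lid px [194.1 190.5] pred [193.4 190.5] area 302.0 [0.511  0.2547]
top tab mean [0.551  0.1758] pca yaw 15.2 from ctr -14.4 r 0.0173
   lid px [220.5 181.6] pred [218.4 182.5] area 302.0 [0.537  0.1738]
top tab mean [0.5971 0.0267] pca yaw 14.7 from ctr 0.1 r 0.0165
   lid px [269.  166.1] pred [268.5 166.6] area 318.0 [0.5823 0.0252]
scene tab mean [0.5257 0.2607] pca yaw 17.1 from ctr 15.4 r 0.0153
   lid px [331.  209.6] pred [330.4 208.5] area 305.5 [0.514 0.259]
scene tab mean [0.5498 0.1791] pca yaw 12.9 from ctr -3.8 r 0.0156
   lid px [298.9 209.2] pred [299.9 208.1] area 311.5 [0.5384 0.1784]
scene tab mean [0.5978 0.0303] pca yaw 15.2 from ctr 11.8 r 0.0175
   lid px [238.7 208.7] pred [238.5 207.1] area 317.0 [0.5855 0.0289]
```

The PCA yaws are 17°, 14–15° and 15° against the plate's 16.8°, so the labels are square within about 3°. All tins are in place. Next I'll grip the knob again and push it home.

Call:
apply_moves([
  {"linear":[0.0314,0.043,0],"rot":[0,0,0.1746],"gripper":80},
  {"linear":[0.0314,0.043,0],"rot":[0,0,0.1746],"gripper":80},
  {"linear":[0.0314,0.043,0],"rot":[0,0,0.1746],"gripper":80},
  {"linear":[0.0314,0.043,0],"rot":[0,0,0.1746],"gripper":80},
  {"linear":[0,0,0],"rot":[0,0,0.1746],"gripper":80},
], force=20)

```text
t: 43.2
position: [0.7068, -0.0662, 0.1725]
orientation: [-2.611, -1.745, -0.0]
force: [-0.3, -0.4, -0.7]
width: 0.0703
```

Call:
apply_moves([
  {"linear":[0,0,0],"rot":[0,0,0.1746],"gripper":80},
  {"linear":[0,0,0],"rot":[0,0,0.1746],"gripper":80},
  {"linear":[0,0,0],"rot":[0,0,0.1746],"gripper":80},
  {"linear":[0,0,0],"rot":[0,0,0.1746],"gripper":80},
  {"linear":[0,0,0],"rot":[0,0,0],"gripper":80},
])

```text
t: 43.82
position: [0.7055, -0.07, 0.1732]
orientation: [-1.872, -2.522, 0.0]
force: [-0.2, -0.3, 0.1]
width: 0.0706
```

```bash
python3 -c "
from h import *
st(); snap('scene','s20',(130,100,380,270),3); st()
"
```

```text
t 43.83 pos [ 0.7055 -0.07    0.1732] jaw 16.84 tilt 0.03 q6 -0.56 F [-0.17 -0.3   0.11] w 0.0706
t 43.88 pos [ 0.7055 -0.0703  0.1732] jaw 16.71 tilt 0.02 q6 -0.56 F [-0.   -0.15  0.93] w 0.0704
```

View pics/s20.png

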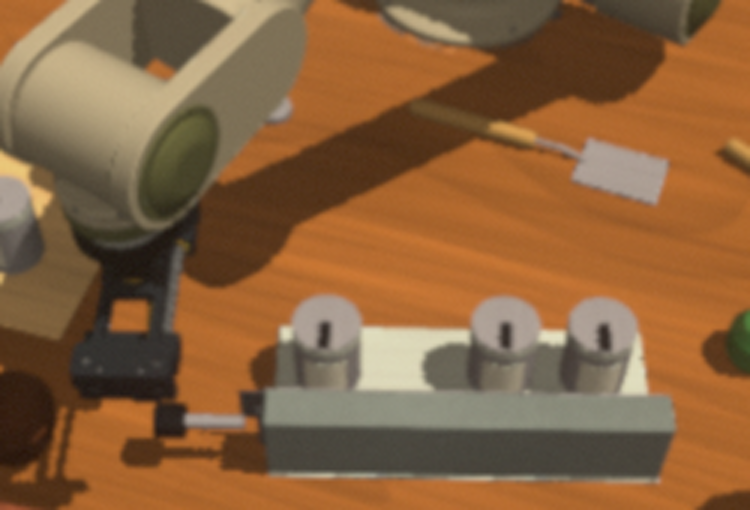

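The gripper is aligned above the knob at (170,420). Descending and gripping.

Call:
apply_moves([
  {"linear":[0,-0.001,-0.04],"rot":[0,0,0],"gripper":80},
  {"linear":[0,0,-0.04],"rot":[0,0,0],"gripper":80},
  {"linear":[0,0,-0.032],"rot":[0,0,0],"gripper":80},
  {"linear":[0,0,0],"rot":[0,0,0],"gripper":0},
  {"linear":[0,0,0],"rot":[0,0,0],"gripper":0},
])

```text
t: 44.5
position: [0.7064, -0.0722, 0.0629]
orientation: [1.872, 2.52, 0.001]
force: [-0.6, -0.7, 0.2]
width: 0.0525
```

Call:
apply_moves([
  {"linear":[0,0,0],"rot":[0,0,0],"gripper":0},
  {"linear":[0,0,0],"rot":[0,0,0],"gripper":0},
  {"linear":[0,0,0],"rot":[0,0,0],"gripper":0},
  {"linear":[0,0,0],"rot":[0,0,0],"gripper":0},
])

```text
t: 45.0
position: [0.706, -0.0723, 0.0622]
orientation: [1.871, 2.522, 0.001]
force: [-0.4, 0.3, 5.3]
width: 0.0295
```

```bash
python3 -c "
from h import *
st()
"
```

```text
t 45.0 pos [ 0.706  -0.0723  0.0622] jaw 16.86 tilt 0.09 q6 -0.56 F [-0.42  0.34  5.26] w 0.0295
```

Gripped. Pushing in 46 mm.

Call:
apply_moves([
  {"linear":[-0.0035,0.0115,0],"rot":[0,0,0],"gripper":0},
  {"linear":[-0.0035,0.0115,0],"rot":[0,0,0],"gripper":0},
  {"linear":[-0.0035,0.0115,0],"rot":[0,0,0],"gripper":0},
  {"linear":[-0.003,0.0095,0],"rot":[0,0,0],"gripper":0},
  {"linear":[0,0,0],"rot":[0,0,0],"gripper":0},
], force=30)

```text
t: 45.62
position: [0.6931, -0.0291, 0.0622]
orientation: [1.869, 2.52, -0.0]
force: [2.9, -4.6, 3.3]
width: 0.0295
```

Call:
apply_moves([
  {"linear":[-0.0005,0.0025,0],"rot":[0,0,0],"gripper":0},
  {"linear":[0,0,0],"rot":[0,0,0],"gripper":0},
])

```text
t: 45.88
position: [0.693, -0.029, 0.0622]
orientation: [1.869, 2.516, -0.003]
force: [4.7, -14.1, 2.1]
width: 0.0292
```

```bash
python3 -c "
from h import *
st()
"
```

```text
t 45.88 pos [ 0.693  -0.029   0.0622] jaw 16.79 tilt 0.42 q6 -0.5 F [  4.74 -14.11   2.14] w 0.0292
```

At the stop, with the force risen to 14 N and no further motion. I'll ease off, release, rise and move away.

Call:
apply_moves([
  {"linear":[0.0005,-0.0015,0],"rot":[0,0,0],"gripper":0},
  {"linear":[0,0,0],"rot":[0,0,0],"gripper":70},
  {"linear":[0,0,0],"rot":[0,0,0],"gripper":70},
  {"linear":[0,0,0],"rot":[0,0,0],"gripper":70},
  {"linear":[0,0,0.03],"rot":[0,0,0],"gripper":70},
])

```text
t: 46.5
position: [0.6909, -0.0267, 0.089]
orientation: [-1.868, -2.519, 0.003]
force: [0.1, -0.6, 0.3]
width: 0.0619
```

Call:
apply_moves([
  {"linear":[0,0,0.05],"rot":[0,0,0],"gripper":80},
  {"linear":[0,0,0.06],"rot":[0,0,0],"gripper":80},
  {"linear":[-0.03,-0.05,0.02],"rot":[0,0,0],"gripper":80},
  {"linear":[-0.03,-0.05,0.01],"rot":[0,0,0],"gripper":80},
  {"linear":[-0.03,-0.05,0],"rot":[0,0,0],"gripper":80},
])

```text
t: 47.12
position: [0.6013, -0.1783, 0.2322]
orientation: [1.87, 2.523, 0.0]
force: [0.3, -0.6, 0.7]
width: 0.0703
```

Call:
apply_moves([
  {"linear":[-0.03,-0.05,0],"rot":[0,0,0],"gripper":80},
  {"linear":[-0.03,-0.05,0],"rot":[0,0,0],"gripper":80},
  {"linear":[-0.03,-0.05,0],"rot":[0,0,0],"gripper":80},
  {"linear":[-0.04,-0.045,0],"rot":[0,0,0],"gripper":80},
  {"linear":[-0.04,-0.045,0],"rot":[0,0,0],"gripper":80},
])

```text
t: 47.75
position: [0.4309, -0.4183, 0.2311]
orientation: [-1.871, -2.523, -0.0]
force: [0.5, -1.1, 1.2]
width: 0.0705
```

Call:
apply_moves([
  {"linear":[-0.04,-0.045,0],"rot":[0,0,0],"gripper":80},
  {"linear":[-0.04,-0.045,0],"rot":[0,0,0],"gripper":80},
  {"linear":[-0.04,-0.045,0],"rot":[0,0,0],"gripper":80},
  {"linear":[0,0,0],"rot":[0,0,0],"gripper":80},
  {"linear":[0,0,0],"rot":[0,0,0],"gripper":80},
])

```text
t: 48.38
position: [0.3126, -0.5516, 0.231]
orientation: [-1.871, -2.523, -0.001]
force: [-0.8, 0.6, -0.5]
width: 0.0704
```

```bash
python3 -c "
from h import *
st(); b=snap('scene','s21'); a=snap('top','t21'); lids(a[:,:,::-1].copy())
for n,i in(('top',a),('scene',b)):
  print('knob home pred',proj(n,(.6926,-.0281,.06)))
  for X in((.5109,.2566),(.5343,.1801),(.5806,.0267)): tabyaw(i,n,X)
"
```

```text
t 48.38 pos [ 0.3126 -0.5516  0.231 ] jaw 16.87 tilt 0.05 q6 -1.54 F [-0.78  0.61 -0.54] w 0.0704
lid px 382.9 177.2 r 10.1 area 242.5 C [ 0.5432 -0.3188  0.078 ] yaw -19.5 tabr 0.0156
lid px 121.0 156.0 r 11.4 area 370.0 C [0.6214 0.4808 0.078 ] yaw None tabr None
knob home pred [285.65115645 131.54301271]
top tab mean [0.5264 0.2572] pca yaw 17.1 from ctr 2.3 r 0.0155
top tab mean [0.5509 0.1758] pca yaw 15.6 from ctr -14.4 r 0.0172
top tab mean [0.5969 0.0266] pca yaw 13.7 from ctr -0.4 r 0.0163
knob home pred [203.69396746 240.8103825 ]
scene tab mean [0.5259 0.2607] pca yaw 15.9 from ctr 15.2 r 0.0156
scene tab mean [0.5501 0.1791] pca yaw 13.0 from ctr -3.6 r 0.0158
scene tab mean [0.5975 0.0302] pca yaw 15.4 from ctr 11.7 r 0.0172
```

View pics/s21.png

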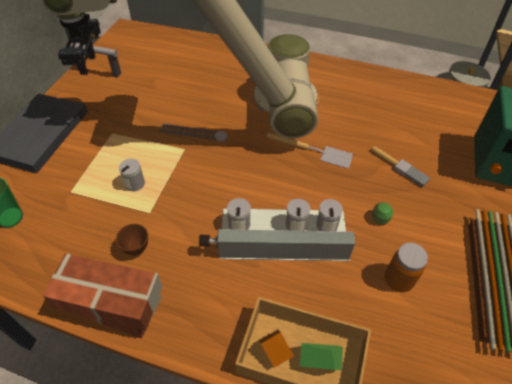

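View pics/t21.png

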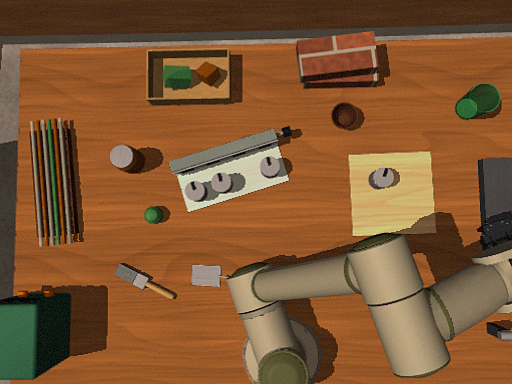

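```bash
python3 -c "
from bench import *
print(job_done())"
```

```text
the job is handed in; nothing more can be done
None
```

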